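Sort grease jars by cap tightness and close the case

ROBOT

A 6-joint arm with a two-finger parallel gripper is mounted at the origin on a cart in front of the work surface, level with it; the furniture and walls round the work are solid. World frame = base frame: x ahead of the robot, y to its left, z up, the work surface at z = 0. Lengths are in m, angles in rad, forces in N, time in s.
With the tool pointing down it reaches from about 0.3 to 0.95 m from the base axis. Payload 3.1 kg.
Tool frame: the origin (TCP) lies midway between the tips of the shut fingers; the grasp point (between the pads) lies 19 mm behind it; z points along the fingers, y is the line along which they close (so a half turn about z gives the same grasp; the last joint's range is limited). The gripper opens to 85 mm and grips with 20 to 120 N. Pads are 22 mm wide; open, the fingers measure 114 mm over their backs; the gripper's body (76 mm by 85 mm) begins 54 mm behind the grasp point. The pads swing forward as they close: fully open they stand 13 mm farther back than shut.
Start: joints at [1.278, 0.308, 1.634, -0, 1.2, -0.07], TCP at [0.138, 0.61, 0.231] pointing down, gripper open.
Joint ranges: [-3.06, 3.06], [-0.79, 1.96], [0.05, 2.63], [-1.19, 4.34], [0.05, 2.64], [-2.94, 2.94]. Speed limits (rad/s): [2.79, 2.79, 3.14, 3.14, 3.14, 3.14].

INTERFACE

Orientations are given as [roll, pitch, yaw] about the fixed x, y, z axes, in that order (R = Rz(yaw) Ry(pitch) Rx(roll)).
In Python, from bench import get_obs, imaging, order gives the robot as it stands.
- The arm moves only by the tool servo_tool, never from a script. Its argument "commands" is a list that holds one entry, the list of rows, each a list of 7 numbers: the shift along the world's x, y, z as a fraction of full scale, then the turn, a rotation vector about the world's x, y, z as a fraction of full scale, then the closure, from 0 (fully open) to 1 (shut). A call has 1 to 5 rows; each row shifts and turns the commanded pose from where the row before left it; what a row does not reach is not made up. Full scale, the value 1, is 50 mm for a shift and 8 degrees for a turn. A row lasts 1/8 s, in which the tool goes at most 62.5 mm and 10.7 degrees, less where a joint would pass 70% of its speed; a pose out of reach is approached as far as the arm can. A call with a number of a shift or a turn outside -1 to 1 is refused whole. A call with a gripper value outside its range is refused whole. The fingers move at their own pace and stop on an object; "force" is the grip in N (left out, the last holds). Time passes only in rows, so rows that do not move let the fingers close. It gives the time, the measured TCP pose, the force, the opening and the grip force at its end, in the units of the state.
- get_obs(): the state, without advancing time (a new reading comes with each control period).
- imaging.snapshot(name): name is "scene" or "top"; returns a dict with "pixels" (480x640x3 uint8, red, green, blue), "range_z" (480x640 float32, m along the optical axis (not along the pixel's ray), 0 where there is no reading), "mtx" (3x3 intrinsics, pixels), "dist" ([k1, k2, p1, p2, k3] as OpenCV has them; the pictures are not rectified), "R" (3x3) and "t" (3): a world point X has camera coordinates R X + t. Camera axes: x right, y down, z forward; pixel columns grow to the right and rows downward; lengths in m; the calibration is good to about 2 mm. A picture is of the moment at which its call begins.
- order.hand_in(): hands the job in; it is judged then, once.
The state is a dict: "t": time; "joints": joint angles; "qvel": joint speeds; "joint_torque": joint torques, N m; "tcp_pos": TCP position; "eef_rot": TCP orientation; "ft_force": force on the tool from outside, world axes, zero at the start; "ft_torque": the same for the moment, N m; "finger_gap": finger opening in m; "finger_force": force on a finger pad.
Only numpy, scipy, OpenCV 4.12 (cv2) and the standard library are available. Lean on these libraries where they do the work, as an engineer would, in place of code of your own. Each camera call takes 0.05 s, during which the arm holds its last target. There are 200 camera calls.

TASK

Sort the white grease jars on the bench into tight and loose caps, which only a short twist of each cap will tell. Stand every jar with a tight cap upright in a pocket of the carrying case and press the lid shut over them until it has snapped past its catch; stand every jar with a loose cap upright on the narrow raised shelf, inside its guard rail, to be recapped. Leave the tin and the screw tray where they are.

Things in the scene. Friction and masses are not known exactly. Their poses are not given: they have to be found in the camera images.
- jar_1: Square white plastic grease jar (4 to 6 are there, all alike; an absent one has no pose). Body 60 x 60 mm, 42 mm high, with a flat shoulder; round ribbed black screw cap 48 mm across, 46 to 66 mm above the underside, a low bar on its top. 0.22 to 0.35 kg. Origin: centre of the underside, z up, x and y across the flat sides.
- jar_1_cap (a point): Centre of the lower rim of jar_1's cap, turning with the cap; axes as the jar's at the start. A loose cap turns on its jar either way with 0.01 N m (up to 2.5 rad) and the jar stays put; a tight one holds to 2 N m: the whole jar turns with it. No cap comes off; a jar may be carried by it. 46.0 mm above the jar's underside if screwed home, 46.3 mm if loose: too little to see.
- jar_2: Square white plastic grease jar (4 to 6 are there, all alike; an absent one has no pose). Body 60 x 60 mm, 42 mm high, with a flat shoulder; round ribbed black screw cap 48 mm across, 46 to 66 mm above the underside, a low bar on its top. 0.22 to 0.35 kg. Origin: centre of the underside, z up, x and y across the flat sides.
- jar_2_cap (a point): Centre of the lower rim of jar_2's cap, turning with the cap; axes as the jar's at the start. A loose cap turns on its jar either way with 0.01 N m (up to 2.5 rad) and the jar stays put; a tight one holds to 2 N m: the whole jar turns with it. No cap comes off; a jar may be carried by it. 46.0 mm above the jar's underside if screwed home, 46.3 mm if loose: too little to see.
- jar_3: Square white plastic grease jar (4 to 6 are there, all alike; an absent one has no pose). Body 60 x 60 mm, 42 mm high, with a flat shoulder; round ribbed black screw cap 48 mm across, 46 to 66 mm above the underside, a low bar on its top. 0.22 to 0.35 kg. Origin: centre of the underside, z up, x and y across the flat sides.
- jar_3_cap (a point): Centre of the lower rim of jar_3's cap, turning with the cap; axes as the jar's at the start. A loose cap turns on its jar either way with 0.01 N m (up to 2.5 rad) and the jar stays put; a tight one holds to 2 N m: the whole jar turns with it. No cap comes off; a jar may be carried by it. 46.0 mm above the jar's underside if screwed home, 46.3 mm if loose: too little to see.
- jar_4: Square white plastic grease jar (4 to 6 are there, all alike; an absent one has no pose). Body 60 x 60 mm, 42 mm high, with a flat shoulder; round ribbed black screw cap 48 mm across, 46 to 66 mm above the underside, a low bar on its top. 0.22 to 0.35 kg. Origin: centre of the underside, z up, x and y across the flat sides.
- jar_4_cap (a point): Centre of the lower rim of jar_4's cap, turning with the cap; axes as the jar's at the start. A loose cap turns on its jar either way with 0.01 N m (up to 2.5 rad) and the jar stays put; a tight one holds to 2 N m: the whole jar turns with it. No cap comes off; a jar may be carried by it. 46.0 mm above the jar's underside if screwed home, 46.3 mm if loose: too little to see.
- jar_5: Square white plastic grease jar (4 to 6 are there, all alike; an absent one has no pose). Body 60 x 60 mm, 42 mm high, with a flat shoulder; round ribbed black screw cap 48 mm across, 46 to 66 mm above the underside, a low bar on its top. 0.22 to 0.35 kg. Origin: centre of the underside, z up, x and y across the flat sides.
- jar_5_cap (a point): Centre of the lower rim of jar_5's cap, turning with the cap; axes as the jar's at the start. A loose cap turns on its jar either way with 0.01 N m (up to 2.5 rad) and the jar stays put; a tight one holds to 2 N m: the whole jar turns with it. No cap comes off; a jar may be carried by it. 46.0 mm above the jar's underside if screwed home, 46.3 mm if loose: too little to see.
- jar_6: Square white plastic grease jar (4 to 6 are there, all alike; an absent one has no pose). Body 60 x 60 mm, 42 mm high, with a flat shoulder; round ribbed black screw cap 48 mm across, 46 to 66 mm above the underside, a low bar on its top. 0.22 to 0.35 kg. Origin: centre of the underside, z up, x and y across the flat sides.
- jar_6_cap (a point): Centre of the lower rim of jar_6's cap, turning with the cap; axes as the jar's at the start. A loose cap turns on its jar either way with 0.01 N m (up to 2.5 rad) and the jar stays put; a tight one holds to 2 N m: the whole jar turns with it. No cap comes off; a jar may be carried by it. 46.0 mm above the jar's underside if screwed home, 46.3 mm if loose: too little to see.
- case: Narrow grey carrying case, fixed, 84 x 266 mm, walls 40 mm high, floor 4 mm thick. Origin: centre of its underside, on the bench; x to the hinge side (away from the robot), y along it, z up. Three pockets in a row, centred at y = -87, 0 and +87 mm, each 76 mm (x) by 84 mm (y), parted by dividers 34 mm high; one jar stands upright in each, its cap 50 to 70 mm above the bench.
- case_lid (a joint): Opening angle of the lid, rad: 1.7 to 1.95 at the start (leaning back; stop at 2.0), 0 = shut past the catch. Tipped forward past upright, the 0.2 kg lid sinks slowly by itself and rests with a gap on the sprung catch, at about 0.09 rad; pressing down near its front edge with about 8 to 10 N snaps it over the catch to 0, where it stays.
- lid_hinge (a point): Middle of the lid's hinge axis, which runs along the case's y at x = +45.5 mm, z = 42 mm of the case. The lid is a hollow cover, 92 mm long from the hinge, 270 mm wide, 39 mm deep; when shut its outer top face is 81 mm above the bench. The point turns with the lid; its axes are the case's when shut.
- lid_front (a point): Where to press: a point on the outer (top) face of the lid, on the middle line, 80 mm from the hinge and 12 mm from the front edge. Its z axis is the outward normal of that face.
- shelf_top (a point): Centre of the top face of the narrow raised aluminium shelf: deck 106 mm (x) by 310 mm (y), 60 mm above the bench, fixed. x points away from the robot, y along the shelf. A thin guard rail runs round the deck's edge, its top 20 mm above the deck, leaving 94 by 298 mm inside. It takes three jars side by side, at y = -0.1, 0 and +0.1 m.
- grease_tin: A bystander: low round cream tin, 72 mm across, 40 mm high, loose; origin at the centre of its underside.
- screw_tray: A bystander: small open grey tray of screws, 87 x 130 mm, 44 mm high, loose; origin at the centre of its underside.
There are look-alikes about, which are no part of the job. Leave any orange or purple look-alike of the jar_6 alone.

How it is judged:
At the end, for the whole second after the job is handed in: Tight jars upright on the floor of the case's pockets, loose jars upright on the deck of the raised shelf inside its rail (centre within 28 mm of its long centreline, 135 mm of its middle), all at rest; the lid shut past its catch (below 0.03 rad) (value of joint case_lid below 0.03 rad and (z of jar_1_cap in the frame of jar_1 above 0.04615 m or (x of jar_1 in the frame of case between -0.02 and 0.02 m and y of jar_1 in the frame of case between -0.115 and 0.115 m and z of jar_1 in the frame of case between 0 and 0.01 m and angle between jar_1's own z axis and vertical below 0.12 rad)) and (z of jar_2_cap in the frame of jar_2 above 0.04615 m or (x of jar_2 in the frame of case between -0.02 and 0.02 m and y of jar_2 in the frame of case between -0.115 and 0.115 m and z of jar_2 in the frame of case between 0 and 0.01 m and angle between jar_2's own z axis and vertical below 0.12 rad)) and (z of jar_3_cap in the frame of jar_3 above 0.04615 m or (x of jar_3 in the frame of case between -0.02 and 0.02 m and y of jar_3 in the frame of case between -0.115 and 0.115 m and z of jar_3 in the frame of case between 0 and 0.01 m and angle between jar_3's own z axis and vertical below 0.12 rad)) and (z of jar_4_cap in the frame of jar_4 above 0.04615 m or (x of jar_4 in the frame of case between -0.02 and 0.02 m and y of jar_4 in the frame of case between -0.115 and 0.115 m and z of jar_4 in the frame of case between 0 and 0.01 m and angle between jar_4's own z axis and vertical below 0.12 rad)) and (z of jar_5_cap in the frame of jar_5 above 0.04615 m or (x of jar_5 in the frame of case between -0.02 and 0.02 m and y of jar_5 in the frame of case between -0.115 and 0.115 m and z of jar_5 in the frame of case between 0 and 0.01 m and angle between jar_5's own z axis and vertical below 0.12 rad)) and (z of jar_6_cap in the frame of jar_6 above 0.04615 m or (x of jar_6 in the frame of case between -0.02 and 0.02 m and y of jar_6 in the frame of case between -0.115 and 0.115 m and z of jar_6 in the frame of case between 0 and 0.01 m and angle between jar_6's own z axis and vertical below 0.12 rad)) and (z of jar_1_cap in the frame of jar_1 below 0.04615 m or (x of jar_1 in the frame of shelf_top between -0.028 and 0.028 m and y of jar_1 in the frame of shelf_top between -0.135 and 0.135 m and z of jar_1 in the frame of shelf_top between -0.005 and 0.006 m and angle between jar_1's own z axis and vertical below 0.12 rad)) and (z of jar_2_cap in the frame of jar_2 below 0.04615 m or (x of jar_2 in the frame of shelf_top between -0.028 and 0.028 m and y of jar_2 in the frame of shelf_top between -0.135 and 0.135 m and z of jar_2 in the frame of shelf_top between -0.005 and 0.006 m and angle between jar_2's own z axis and vertical below 0.12 rad)) and (z of jar_3_cap in the frame of jar_3 below 0.04615 m or (x of jar_3 in the frame of shelf_top between -0.028 and 0.028 m and y of jar_3 in the frame of shelf_top between -0.135 and 0.135 m and z of jar_3 in the frame of shelf_top between -0.005 and 0.006 m and angle between jar_3's own z axis and vertical below 0.12 rad)) and (z of jar_4_cap in the frame of jar_4 below 0.04615 m or (x of jar_4 in the frame of shelf_top between -0.028 and 0.028 m and y of jar_4 in the frame of shelf_top between -0.135 and 0.135 m and z of jar_4 in the frame of shelf_top between -0.005 and 0.006 m and angle between jar_4's own z axis and vertical below 0.12 rad)) and (z of jar_5_cap in the frame of jar_5 below 0.04615 m or (x of jar_5 in the frame of shelf_top between -0.028 and 0.028 m and y of jar_5 in the frame of shelf_top between -0.135 and 0.135 m and z of jar_5 in the frame of shelf_top between -0.005 and 0.006 m and angle between jar_5's own z axis and vertical below 0.12 rad)) and (z of jar_6_cap in the frame of jar_6 below 0.04615 m or (x of jar_6 in the frame of shelf_top between -0.028 and 0.028 m and y of jar_6 in the frame of shelf_top between -0.135 and 0.135 m and z of jar_6 in the frame of shelf_top between -0.005 and 0.006 m and angle between jar_6's own z axis and vertical below 0.12 rad)) and linear speed of each of jar_1, jar_2, jar_3, jar_4, jar_5, jar_6 below 0.03 m/s); the robot touches nothing.
It fails at once if the grease tin or the screw tray is shoved more than 4 cm (distance of any of grease_tin, screw_tray from where it was at the start of the episode above 0.04 m).
Of jar_1, jar_2, jar_3, jar_4 only 2 to 4 are there at a start; the rules pass over those that are not, and their reading is None.
At some moment in a run one of jar_1, jar_2, jar_3, jar_4, jar_5, jar_6 may be knocked a few centimetres aside while the robot is not near it.
Once in a run the grip may slacken for a moment while it holds something.
It also fails if it takes over 208 s, if anything falls off the work surface, if the arm or the gripper's body presses on something with over 40 N, if the wrist force passes 120 N, or if a joint passes its speed limit or range.

## Working session

There is one attempt and no reset: what is moved stays moved. The work goes in short steps, Python scripts to look and compute and a tool call to move; the robot and the scene stay as the last step left them, time stands still between calls to the robot, and variables do not carry over. Pictures are saved under pics/ and viewed, at most 14 in all, crops included, and the job is handed in when it is done.

Besides the shell and the picture viewer there is one more tool, called by a JSON object that holds its "api" and its "payload", one argument or row to a line. servo_tool: Moves the arm, as the interface text tells. Shift numbers are shares of 50 mm and turn numbers shares of 8 degrees, none past 1 either way. Its arguments: {"type":"object","properties":{"commands":{"type":"array","items":{"type":"array","items":{"type":"array","items":{"type":"number","minimum":-1,"maximum":1}}}},"force":{"type":"number"}},"required":["commands"]}

```bash
ls; mkdir -p pics; python3 - <<'E'
from bench import get_obs, imaging
import cv2,numpy as np
print(get_obs())
for n in("scene","top"):
    s=imaging.snapshot(n); cv2.imwrite(f"pics/{n}0.png",s["pixels"][:,:,::-1]); np.savez(f"{n}0.npz",**s); print(n,s["mtx"].tolist(),s["dist"],(-s["R"].T@s["t"]).tolist(),s["R"].tolist())
E
```

```text
pics
{'t': 0.0, 'joints': array([ 1.27831246e+00,  3.09025080e-01,  1.63521115e+00, -7.90188851e-07,
        1.19970572e+00, -6.97036578e-02]), 'qvel': array([ 0.00178439, -0.00126818,  0.00157361,  0.00126269, -0.00015386,
       -0.00120903]), 'joint_torque': array([-1.56290451e-03, -4.15245688e+01, -2.76666838e+01, -2.29161315e-04,
        1.02336393e-02, -7.05957447e-06]), 'tcp_pos': array([0.13787566, 0.60874357, 0.23002287]), 'eef_rot': array([-3.13924902e+00, -1.62887453e-04,  2.91881254e+00]), 'ft_force': array([-1.07059049, -0.15519205,  0.37280695]), 'ft_torque': array([-0.00812117, -0.01437419,  0.03192557]), 'finger_force': 0.0, 'finger_gap': 0.08561546834794252}
scene [[491.53466976420117, 0.0, 318.1209306845983], [0.0, 491.53466976420117, 242.22365488389232], [0.0, 0.0, 1.0]] [-0.02534368  0.          0.          0.          0.        ] [0.2290110942881703, -0.6990040629550619, 0.9085835632781671] [[0.8852496837328243, -0.46510567109488904, -0.0031164348714273356], [-0.3480798572847689, -0.6580369765901732, -0.6677033401089731], [0.3085018807131487, 0.5921689388641024, -0.7444209410279999]]
top [[604.8925186884401, 0.0, 313.3005175987778], [0.0, 604.8925186884401, 235.2624968185297], [0.0, 0.0, 1.0]] [-0.15072604  0.          0.          0.          0.        ] [0.43169498705745346, -0.008272871553820067, 1.4469319596953616] [[-0.02858706351197707, -0.9995905100711833, -0.0012617350728694942], [-0.9928208157592381, 0.02854007709921571, -0.11615632481415727], [0.11614476998523596, -0.0020678913904618487, -0.9932301426307368]]
```

View pics/scene0.png

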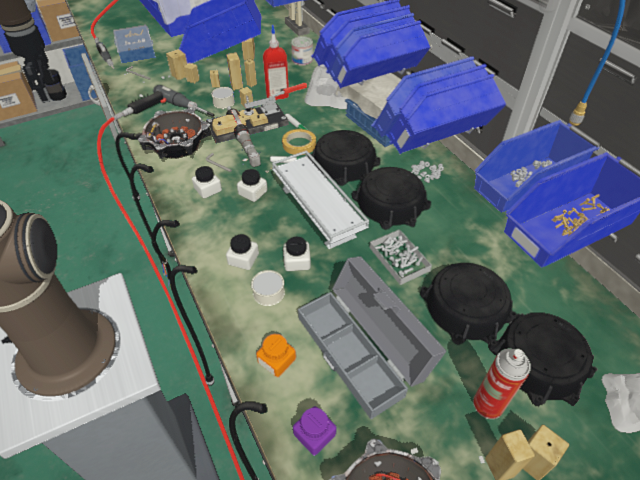

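View pics/top0.png

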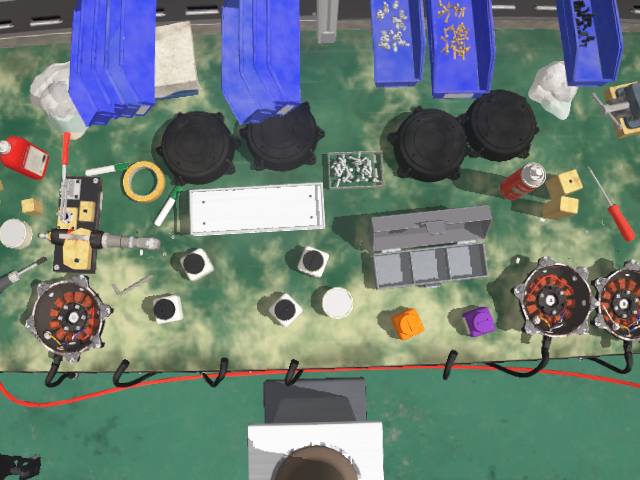

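The four white, black-capped jars are in top at (196,264), (167,308), (313,262) and (286,309); in scene they are at (207,181), (251,184), (242,250) and (296,253). Possible mix-ups are the orange look-alike at top (407,323), the purple one at (478,321), the cream tin at (337,302) and a white pot at (15,234). The shelf is at (257,208), the tray at (355,169) and the case at (430,250), with its lid open.

```bash
cat > h.py <<'E'
import numpy as np,cv2
from bench import get_obs, imaging
def cloud(s):
    h,w=s["range_z"].shape
    u,v=np.meshgrid(np.arange(w),np.arange(h))
    p=cv2.undistortPoints(np.stack([u,v],-1).reshape(-1,1,2).astype(float),s["mtx"],s["dist"]).reshape(h,w,2)
    z=s["range_z"].astype(float)
    c=np.dstack([p*z[...,None],z])-s["t"]
    X=c@s["R"]; X[z==0]=np.nan
    return X
def rect(P):
    r=cv2.minAreaRect((P[:,:2]*1000).astype(np.float32)); return [round(float(x),1) for x in (*r[0],*r[1],r[2])]
def jars(s,lo=0.0,minA=40):
    """white bodies (shoulder points) and their caps; base height lo"""
    X=cloud(s);hsv=cv2.cvtColor(s["pixels"],cv2.COLOR_RGB2HSV)
    out=[]
    cap=((hsv[...,2]<90)&(X[...,2]>lo+.058)&(X[...,2]<lo+.075)&(X[...,0]<.75)).astype(np.uint8)
    n,L,st,_=cv2.connectedComponentsWithStats(cap)
    for i in range(1,n):
        if st[i,4]<minA or st[i,4]>1500: continue
        P=X[L==i]; c=np.array(cv2.minEnclosingCircle((P[:,:2]*1000).astype(np.float32))[0])
        m=(hsv[...,1]<60)&(hsv[...,2]>140)&(abs(X[...,2]-lo-.042)<.006)&(np.hypot(X[...,0]-c[0]/1000,X[...,1]-c[1]/1000)<.05)
        out.append((c.round(1).tolist(),st[i,4],round(float(np.median(P[:,2]))*1000,1),rect(X[m]) if m.sum()>15 else None,int(m.sum())))
    return out
E
python3 - <<'E'
from h import *
for n in("top","scene"):
    s=dict(np.load(n+"0.npz")); X=cloud(s); print(n)
    for j in jars(s): print(j)
    hsv=cv2.cvtColor(s["pixels"],cv2.COLOR_RGB2HSV)
    def comp(m,a,name):
        k,L,st,_=cv2.connectedComponentsWithStats(m.astype(np.uint8))
        for i in range(1,k):
            if st[i,4]>a: P=X[L==i]; print(name,rect(P),st[i,4],np.nanmedian(P[:,2]).round(4),P.min(0).round(3),P.max(0).round(3))
    W=(X[...,0]<.8)
    comp((hsv[...,1]<50)&(hsv[...,2]>120)&W&(X[...,2]>.052)&(X[...,2]<.085),300,"shelf")
    comp((hsv[...,1]<70)&(X[...,2]>.028)&(X[...,2]<.045)&W&(X[...,1]<-.1),200,"case")
    comp((hsv[...,1]<90)&(X[...,2]>.05)&W&(X[...,1]<-.1),300,"lid")
    comp((X[...,2]>.02)&(X[...,0]<.8),150,"any>20")
    b=(hsv[...,1]<255)&(X[...,2]>.034)&(X[...,2]<.046)&W
    comp(b,200,"z40")
E
```

```text
top
([744.1, -296.7], np.int32(222), 62.1, None, 0)
([747.7, 260.3], np.int32(87), 60.6, None, 0)
([535.5, -7.6], np.int32(307), 67.0, [535.2, -9.0, 59.2, 59.4, 67.1], 248)
([536.1, 267.9], np.int32(313), 66.8, [536.1, 266.3, 59.1, 58.4, 28.5], 210)
([424.6, -586.9], np.int32(273), 64.4, [430.0, -579.6, 55.4, 50.1, 33.4], 28)
([417.0, 585.0], np.int32(229), 65.4, [416.5, 568.3, 57.7, 64.6, 64.4], 67)
([431.6, 336.0], np.int32(326), 66.8, [432.3, 336.7, 60.3, 60.1, 9.5], 240)
([425.4, 59.2], np.int32(316), 66.6, [424.6, 58.8, 59.1, 57.5, 43.4], 244)
([295.3, -535.4], np.int32(116), 65.4, None, 2)
([273.9, -755.4], np.int32(89), 62.8, None, 0)
([291.2, -314.0], np.int32(119), 63.0, None, 0)
([295.7, 610.8], np.int32(123), 63.6, None, 1)
([291.5, 209.7], np.int32(117), 64.9, None, 0)
([286.8, 50.4], np.int32(106), 62.7, None, 0)
([290.5, 446.8], np.int32(102), 64.6, None, 0)
([42.0, -1.3], np.int32(130), 66.6, None, 0)
shelf [713.8, 583.5, 29.2, 126.8, 84.6] 351 0.0633 [0.65  0.566 0.053] [0.777 0.597 0.083]
shelf [658.0, 118.1, 107.6, 310.2, 1.6] 6211 0.0612 [ 0.601 -0.037  0.052] [0.7
[... 10558 characters left out ...]
495 -0.045  0.034] [0.567 0.024 0.046]
z40 [433.2, -63.3, 72.5, 69.2, 64.8] 665 0.0374 [ 0.398 -0.099  0.034] [ 0.47  -0.026  0.045]
z40 [538.2, -281.5, 133.9, 267.1, 4.3] 2456 0.0393 [ 0.462 -0.419  0.034] [ 0.611 -0.144  0.046]
z40 [747.2, -319.8, 51.3, 158.9, 21.3] 316 0.0405 [ 0.718 -0.385  0.034] [ 0.8   -0.236  0.046]
z40 [10.5, -38.2, 133.1, 61.3, 16.3] 299 0.04 [-0.062 -0.071  0.034] [0.067 0.01  0.046]
z40 [379.9, -227.3, 60.8, 58.6, 22.0] 335 0.0401 [ 0.344 -0.262  0.034] [ 0.415 -0.204  0.046]
z40 [378.6, -394.5, 60.4, 61.2, 16.3] 442 0.0406 [ 0.344 -0.43   0.034] [ 0.414 -0.367  0.046]
z40 [449.9, -517.9, 30.4, 119.2, 62.1] 426 0.0407 [ 0.39  -0.559  0.034] [ 0.497 -0.496  0.046]
```

```bash
python3 - <<'E'
import cv2
a=cv2.imread("pics/top0.png")[230:350,130:510]
b=cv2.imread("pics/scene0.png")[140:300,170:400]
cv2.imwrite("pics/crop.png",cv2.resize(a,None,fx=2.1,fy=2.1,interpolation=cv2.INTER_CUBIC))
E
```

```text
(no output)
```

View pics/crop.png

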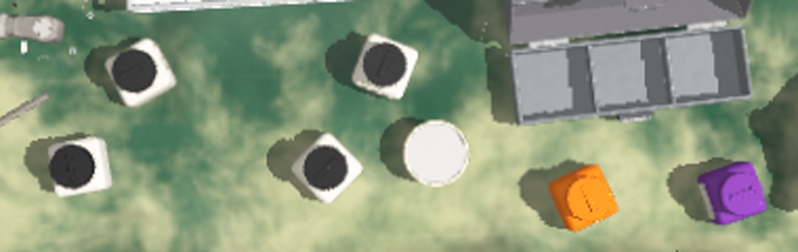

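The crop confirms four white, black-capped jars (at crop (135,70), (72,165), (383,65) and (325,167)). The orange and purple ones have caps in their own colour, and the tin is plain round. Plan: grip and twist each cap about 24° on the bench, then see from the bodies which jars turned with their caps.

{"api": "servo_tool", "payload": {
  "commands": [
    [[0.83, -0.78, 0, 0, 0, 0, 0], [0.83, -0.78, 0, 0, 0, 0, 0], [0.83, -0.78, 0, 0, 0, 0, 0], [0.83, -0.78, 0, 0, 0, 0, 0], [0.83, -0.78, 0, 0, 0, 0, 0]]
  ],
  "force": 40
}}

```text
t: 0.72
tcp_pos: [0.3465, 0.413, 0.2309]
eef_rot: [-3.141, -0.0, 2.919]
ft_force: [0.3, 0.2, 0.4]
finger_gap: 0.0856
finger_force: 0.0
```

{"api": "servo_tool", "payload": {
  "commands": [
    [[0.83, -0.78, -0.5, 0, 0, 0, 0], [0.83, -0.78, -0.5, 0, 0, 0, 0], [0, 0, 0, 0, 0, 0, 0]]
  ]
}}

```text
t: 1.1
tcp_pos: [0.4293, 0.3326, 0.1785]
eef_rot: [-3.137, -0.003, 2.913]
ft_force: [-0.4, -0.1, -0.1]
finger_gap: 0.0854
finger_force: 0.0
```

```bash
python3 - <<'E'
from h import *
# case: front wall top strip & outer ends at z~40, per-y front edge
for n in("top","scene"):
    s=dict(np.load(n+"0.npz")); X=cloud(s).reshape(-1,3)
    P=X[(X[:,2]>.034)&(X[:,2]<.046)&(X[:,0]>.44)&(X[:,0]<.62)&(X[:,1]<-.13)&(X[:,1]>-.44)]
    f=[];
    for y in np.arange(-.41,-.16,.01):
        q=P[(P[:,1]>y)&(P[:,1]<y+.01)]
        if len(q): f.append((y+.005,q[:,0].min()))
    f=np.array(f); k=np.polyfit(f[:,0],f[:,1],1)
    for _ in range(3):
        r=f[:,1]-np.polyval(k,f[:,0]); g=abs(r)<max(.002,np.median(abs(r))); k=np.polyfit(f[g,0],f[g,1],1)
    a=-np.arctan(k[0]); u=np.array([np.cos(a),np.sin(a)]);v=np.array([-u[1],u[0]])
    print(n,"yaw",np.degrees(a),"front at y=-.284:",np.polyval(k,-.284), "bump",r.min())
    Q=P[:,:2]; d=(Q@u); m=d<d.min()+.07; e=Q[m]@v; print("ends",np.percentile(e,[.3,99.7]), "mid",np.percentile(e,[.3,99.7]).mean(), "front d",(np.array([np.polyval(k,-.284),-.284])@u))
E
```

```text
top yaw 5.174038693817952 front at y=-.284: 0.4770118698398629 bump -0.008863114547239703
ends [-0.46351461 -0.19708861] mid -0.3303016060082846 front d 0.4494567231642996
scene yaw 4.706449819540843 front at y=-.284: 0.4724014742937149 bump -0.005061007256781103
ends [-0.45770301 -0.19247988] mid -0.32509144443759697 front d 0.4475062116708025
```

{"api": "servo_tool", "payload": {
  "commands": [
    [[0.02, 0.07, -0.9, 0, 0, 0, 0], [0, 0, -0.9, 0, 0, 0, 0], [0, 0, -0.83, 0, 0, 0, 0], [0, 0, 0, 0, 0, 0, 1], [0, 0, 0, 0, 0, 0, 1]]
  ]
}}

```text
t: 1.72
tcp_pos: [0.4301, 0.3411, 0.0511]
eef_rot: [3.14, 0.001, 2.92]
ft_force: [-1.0, -2.7, 5.4]
finger_gap: 0.0515
finger_force: 4.1
```

{"api": "servo_tool", "payload": {
  "commands": [
    [[0, 0, 0, 0, 0, 0, 1], [0, 0, 0, 0, 0, 0, 1], [0, 0, 0, 0, 0, 0, 1]]
  ]
}}

```text
t: 2.1
tcp_pos: [0.4311, 0.3413, 0.0518]
eef_rot: [3.138, 0.002, 2.919]
ft_force: [-1.0, 0.4, 7.2]
finger_gap: 0.0459
finger_force: 42.1
```

{"api": "servo_tool", "payload": {
  "commands": [
    [[0, 0, 0.02, 0, 0, 1, 1], [0, 0, 0, 0, 0, 1, 1], [0, 0, 0, 0, 0, 1, 1], [0, 0, 0, 0, 0, 0, 1]]
  ]
}}

```text
t: 2.6
tcp_pos: [0.4307, 0.3407, 0.0519]
eef_rot: [3.14, 0.003, -2.947]
ft_force: [0.2, 0.1, 4.2]
finger_gap: 0.0454
finger_force: 42.0
```

```bash
python3 - <<'E'
from h import *
print(get_obs()["ft_torque"])
s=imaging.snapshot("scene"); c=s["pixels"][130:310,130:370,::-1]; cv2.imwrite("pics/a1.png",cv2.resize(c,None,fx=3,fy=3))
E
```

```text
[0.0876145  0.04182322 0.08658663]
```

View pics/a1.png

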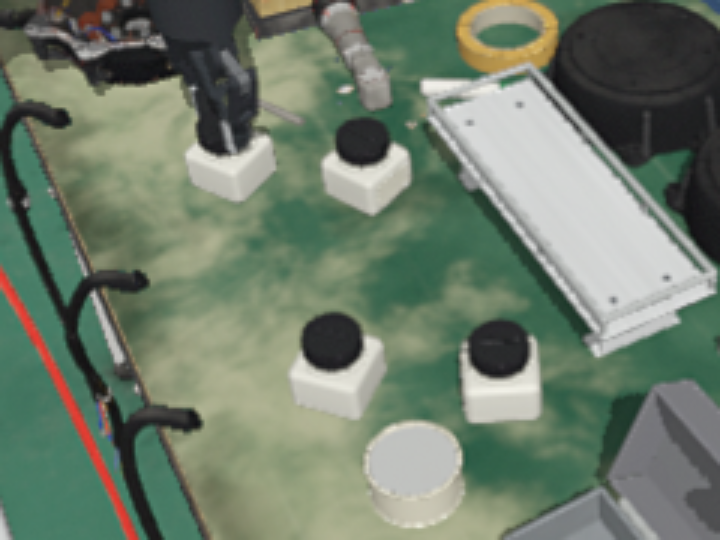

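The gripper holds jar A's cap at crop (225,125), with its white body at (230,165). Next, release and test jar B.

{"api": "servo_tool", "payload": {
  "commands": [
    [[0, 0, 0, 0, 0, 0, 0], [0, 0, 0, 0, 0, 0, 0], [0, 0, 0, 0, 0, 0, 0], [0, 0, 0.6, 0, 0, 0, 0], [0, 0, 0.6, 0, 0, 0, 0]]
  ]
}}

```text
t: 3.28
tcp_pos: [0.4289, 0.3396, 0.1106]
eef_rot: [-3.141, -0.002, -2.946]
ft_force: [0.6, 0.6, 0.2]
finger_gap: 0.0853
finger_force: 0.0
```

{"api": "servo_tool", "payload": {
  "commands": [
    [[0.7, -0.5, 0, 0, 0, 0, 0], [0.7, -0.5, 0, 0, 0, 0, 0], [0.66, -0.5, 0, 0, 0, 0, 0], [0, 0, 0, 0, 0, 0, 0]]
  ]
}}

```text
t: 3.78
tcp_pos: [0.5349, 0.2634, 0.1109]
eef_rot: [-3.141, 0.001, -2.949]
ft_force: [-0.6, 0.8, -0.1]
finger_gap: 0.0855
finger_force: 0.0
```

{"api": "servo_tool", "payload": {
  "commands": [
    [[-0.02, 0.06, -0.58, 0, 0, 0, 0], [0, 0, -0.58, 0, 0, 0, 0], [0, 0, 0, 0, 0, 0, 1], [0, 0, 0, 0, 0, 0, 1], [0, 0, 0, 0, 0, 0, 1]]
  ]
}}

```text
t: 4.4
tcp_pos: [0.5325, 0.2687, 0.0542]
eef_rot: [3.141, 0.002, -2.945]
ft_force: [0.4, -0.7, -0.4]
finger_gap: 0.0458
finger_force: 41.3
```

{"api": "servo_tool", "payload": {
  "commands": [
    [[0, 0, 0, 0, 0, 0, 1], [0, 0, 0, 0, 0, -1, 1], [0, 0, 0, 0, 0, -1, 1], [0, 0, 0, 0, 0, -1, 1], [0, 0, 0, 0, 0, 0, 1]]
  ]
}}

```text
t: 5.03
tcp_pos: [0.5325, 0.2687, 0.054]
eef_rot: [3.14, 0.002, 2.92]
ft_force: [-0.7, 0.2, 3.1]
finger_gap: 0.0459
finger_force: 41.0
```

{"api": "servo_tool", "payload": {
  "commands": [
    [[0, 0, 0, 0, 0, 0, 0], [0, 0, 0, 0, 0, 0, 0], [0, 0, 0, 0, 0, 0, 0], [0, 0, 0.6, 0, 0, 0, 0], [0, 0, 0.6, 0, 0, 0, 0]]
  ]
}}

```text
t: 5.65
tcp_pos: [0.531, 0.2677, 0.1126]
eef_rot: [-3.14, -0.002, 2.919]
ft_force: [-0.6, 0.6, 0.4]
finger_gap: 0.0852
finger_force: 0.0
```

{"api": "servo_tool", "payload": {
  "commands": [
    [[-0.4, -0.75, 0, 0, 0, 0, 0], [-0.45, -0.85, 0, 0, 0, 0, 0], [-0.45, -0.85, 0, 0, 0, 0, 0], [-0.45, -0.85, 0, 0, 0, 0, 0], [-0.45, -0.85, 0, 0, 0, 0, 0]]
  ]
}}

```text
t: 6.28
tcp_pos: [0.4208, 0.0593, 0.1128]
eef_rot: [-3.141, 0.0, 2.92]
ft_force: [0.6, -0.4, 0.5]
finger_gap: 0.0851
finger_force: 0.0
```

{"api": "servo_tool", "payload": {
  "commands": [
    [[0.02, -0.02, -0.6, 0, 0, 0, 0], [0, 0, -0.6, 0, 0, 0, 0], [0, 0, 0, 0, 0, 0, 1], [0, 0, 0, 0, 0, 0, 1], [0, 0, 0, 0, 0, 0, 1]]
  ]
}}

```text
t: 6.9
tcp_pos: [0.4235, 0.0596, 0.054]
eef_rot: [-3.142, 0.002, 2.92]
ft_force: [-0.8, -1.1, 2.8]
finger_gap: 0.0455
finger_force: 40.8
```

{"api": "servo_tool", "payload": {
  "commands": [
    [[0, 0, 0, 0, 0, 0, 1], [0, 0, 0, 0, 0, 1, 1], [0, 0, 0, 0, 0, 1, 1], [0, 0, 0, 0, 0, 1, 1], [0, 0, 0, 0, 0, 0, 1]]
  ]
}}

```text
t: 7.52
tcp_pos: [0.4236, 0.0602, 0.054]
eef_rot: [3.141, 0.002, -2.945]
ft_force: [-1.7, 1.1, 5.6]
finger_gap: 0.0459
finger_force: 41.1
```

{"api": "servo_tool", "payload": {
  "commands": [
    [[0, 0, 0, 0, 0, 0, 0], [0, 0, 0, 0, 0, 0, 0], [0, 0, 0, 0, 0, 0, 0], [0, 0, 0.6, 0, 0, 0, 0], [0, 0, 0.6, 0, 0, 0, 0]]
  ]
}}

```text
t: 8.15
tcp_pos: [0.422, 0.0595, 0.1129]
eef_rot: [3.141, -0.002, -2.946]
ft_force: [-0.2, 1.6, 0.2]
finger_gap: 0.085
finger_force: 0.0
```

{"api": "servo_tool", "payload": {
  "commands": [
    [[0.75, -0.45, 0, 0, 0, 0, 0], [0.75, -0.45, 0, 0, 0, 0, 0], [0.72, -0.45, 0, 0, 0, 0, 0], [0, 0, 0, 0, 0, 0, 0]]
  ]
}}

```text
t: 8.65
tcp_pos: [0.5367, -0.0096, 0.1132]
eef_rot: [-3.14, 0.003, -2.948]
ft_force: [-0.4, -0.1, 0.0]
finger_gap: 0.0852
finger_force: 0.0
```

{"api": "servo_tool", "payload": {
  "commands": [
    [[-0.06, -0.02, -0.6, 0, 0, 0, 0], [0, 0, -0.6, 0, 0, 0, 0], [0, 0, 0, 0, 0, 0, 1], [0, 0, 0, 0, 0, 0, 1], [0, 0, 0, 0, 0, 0, 1]]
  ]
}}

```text
t: 9.28
tcp_pos: [0.5316, -0.0088, 0.0542]
eef_rot: [-3.141, 0.002, -2.945]
ft_force: [0.0, -0.3, -2.1]
finger_gap: 0.0455
finger_force: 41.2
```

{"api": "servo_tool", "payload": {
  "commands": [
    [[0, 0, 0, 0, 0, 0, 1], [0, 0, 0, 0, 0, -1, 1], [0, 0, 0, 0, 0, -1, 1], [0, 0, 0, 0, 0, -1, 1], [0, 0, 0, 0, 0, 0, 1]]
  ]
}}

```text
t: 9.9
tcp_pos: [0.5317, -0.0081, 0.0541]
eef_rot: [3.14, 0.002, 2.92]
ft_force: [-1.4, 4.8, 5.8]
finger_gap: 0.0456
finger_force: 41.8
```

{"api": "servo_tool", "payload": {
  "commands": [
    [[0, 0, 0, 0, 0, 0, 0], [0, 0, 0, 0, 0, 0, 0], [0, 0, 0, 0, 0, 0, 0], [0, 0, 0.7, 0, 0, 0, 0], [0, 0, 0.7, 0, 0, 0, 0]]
  ]
}}

```text
t: 10.52
tcp_pos: [0.5298, -0.0092, 0.1227]
eef_rot: [-3.141, -0.002, 2.919]
ft_force: [0.6, 0.7, 0.4]
finger_gap: 0.0848
finger_force: 0.0
```

{"api": "servo_tool", "payload": {
  "commands": [
    [[-0.5, -0.8, 0.3, 0, 0, 0, 0], [-0.5, -0.8, 0.3, 0, 0, 0, 0], [-0.5, -0.8, 0, 0, 0, 0, 0], [-0.5, -0.8, 0, 0, 0, 0, 0], [-0.5, -0.8, 0, 0, 0, 0, 0]]
  ]
}}

```text
t: 11.15
tcp_pos: [0.4046, -0.2103, 0.1528]
eef_rot: [-3.141, 0.0, 2.919]
ft_force: [-0.3, -0.5, 0.5]
finger_gap: 0.0854
finger_force: 0.0
```

```bash
python3 - <<'E'
from h import *
s=imaging.snapshot("top"); cv2.imwrite("pics/top1.png",s["pixels"][:,:,::-1])
for j in jars(s):
    if j[3] and j[4]>100: print(j)
E
```

```text
([536.7, -8.1], np.int32(297), 66.7, [536.0, -9.7, 59.7, 60.5, 66.7], 264)
([537.1, 266.3], np.int32(314), 66.6, [537.3, 266.8, 59.4, 59.2, 0.3], 224)
([434.0, 339.6], np.int32(330), 66.5, [433.2, 339.3, 59.8, 59.2, 33.2], 229)
([425.4, 59.2], np.int32(318), 66.6, [424.6, 58.7, 59.0, 57.6, 43.4], 249)
```

View pics/top1.png

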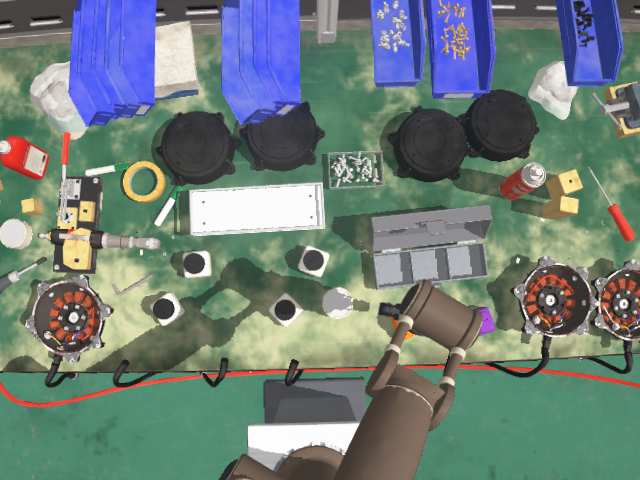

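Jar A's body turned from 10° to 33° and jar B's from 28° to 0°, so both are tight. C (43°) and D (67°) did not turn, so they are loose. In the picture the arm reaches over (400,330) and nothing else has moved. Carry C first.

{"api": "servo_tool", "payload": {
  "commands": [
    [[0.06, 0.9, 0, 0, 0, 0, 0], [0.06, 0.9, 0, 0, 0, 0, 0], [0.06, 0.9, 0, 0, 0, 0, 0], [0.06, 0.9, 0, 0, 0, 0, 0], [0.06, 0.9, 0, 0, 0, 0, 0]]
  ],
  "force": 70
}}

```text
t: 11.82
tcp_pos: [0.4206, 0.0174, 0.1528]
eef_rot: [-3.141, 0.001, 2.919]
ft_force: [1.0, -0.2, 0.3]
finger_gap: 0.0855
finger_force: 0.0
```

{"api": "servo_tool", "payload": {
  "commands": [
    [[0.06, 0.9, -0.4, 0, 0, 0, 0], [0, 0, -0.8, 0, 0, 0, 0], [0, 0, -0.76, 0, 0, 0, 0], [0, 0, 0, 0, 0, 0, 1], [0, 0, 0, 0, 0, 0, 1]]
  ]
}}

```text
t: 12.45
tcp_pos: [0.4245, 0.061, 0.0556]
eef_rot: [3.141, 0.001, 2.919]
ft_force: [-0.3, 0.2, -0.3]
finger_gap: 0.0514
finger_force: 0.0
```

{"api": "servo_tool", "payload": {
  "commands": [
    [[0, 0, 0, 0, 0, 0, 1], [0, 0, 0, 0, 0, 0, 1], [0, 0, 0.4, 0, 0, 0, 1], [0, 0, 0.8, 0, 0, 0, 1], [0, 0, 0.8, 0, 0, 0, 1]]
  ]
}}

```text
t: 13.08
tcp_pos: [0.4234, 0.061, 0.1559]
eef_rot: [3.141, 0.001, 2.918]
ft_force: [1.0, -0.2, -3.2]
finger_gap: 0.0444
finger_force: 72.4
```

{"api": "servo_tool", "payload": {
  "commands": [
    [[0.6, 0.3, 0.3, 0, 0, -0.8, 1], [0.75, 0.4, 0, 0, 0, -0.8, 1], [0.75, 0.4, 0, 0, 0, -0.8, 1], [0.75, 0.4, 0, 0, 0, -0.8, 1], [0.75, 0.4, 0, 0, 0, -0.8, 1]]
  ]
}}

```text
t: 13.7
tcp_pos: [0.6048, 0.1566, 0.1699]
eef_rot: [3.141, 0.0, 2.356]
ft_force: [1.4, 0.8, -2.8]
finger_gap: 0.044
finger_force: 72.5
```

{"api": "servo_tool", "payload": {
  "commands": [
    [[0.6, 0.35, 0, 0, 0, -0.8, 1], [0.4, 0.3, 0, 0, 0, -0.5, 1], [0, 0, 0, 0, 0, 0, 1], [0, 0, 0, 0, 0, 0, 1]]
  ]
}}

```text
t: 14.2
tcp_pos: [0.6525, 0.188, 0.1693]
eef_rot: [-3.14, -0.0, 2.179]
ft_force: [-0.8, -0.1, -2.4]
finger_gap: 0.0439
finger_force: 72.5
```

```bash
python3 - <<'E'
from h import *
s=imaging.snapshot("scene"); X=cloud(s); hsv=cv2.cvtColor(s["pixels"],cv2.COLOR_RGB2HSV)
c=s["pixels"][110:290,200:440,::-1]; cv2.imwrite("pics/c1.png",cv2.resize(c,None,fx=3,fy=3))
E
```

```text
(no output)
```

View pics/c1.png

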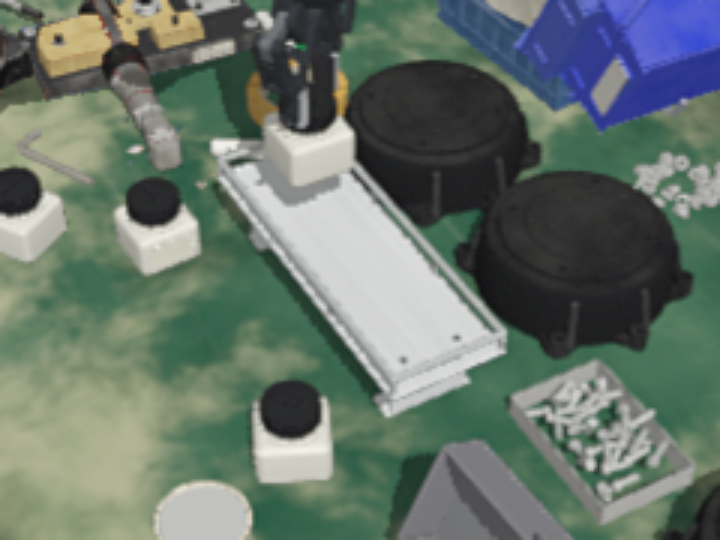

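Jar C hangs over the shelf's far end at crop (310,150), roughly in line with the shelf. Lower it.

{"api": "servo_tool", "payload": {
  "commands": [
    [[0.03, 0, -0.5, 0, 0, 0, 1], [0, 0, -0.5, 0, 0, 0, 1], [0, 0, -0.06, 0, 0, 0, 1], [0, 0, 0, 0, 0, 0, 0.3], [0, 0, 0, 0, 0, 0, 0.1]]
  ]
}}

```text
t: 14.88
tcp_pos: [0.6557, 0.1884, 0.118]
eef_rot: [3.14, 0.001, 2.179]
ft_force: [-0.5, 0.4, 0.2]
finger_gap: 0.0758
finger_force: 0.0
```

{"api": "servo_tool", "payload": {
  "commands": [
    [[0, 0, 0, 0, 0, 0, 0.1], [0, 0, 0.7, 0, 0, 0, 0], [0, 0, 0.7, 0, 0, 0, 0], [-0.6, -0.8, 0, 0, 0, 0, 0], [-0.6, -0.8, 0, 0, 0, 0, 0]]
  ]
}}

```text
t: 15.5
tcp_pos: [0.5953, 0.1081, 0.1881]
eef_rot: [3.139, 0.002, 2.18]
ft_force: [0.2, -1.1, 1.0]
finger_gap: 0.0859
finger_force: 0.0
```

{"api": "servo_tool", "payload": {
  "commands": [
    [[-0.4, -0.8, 0, 0, 0, 0, 0], [-0.4, -0.8, 0, 0, 0, 0, 0], [-0.4, -0.7, 0, 0, 0, 0, 0], [0, 0, 0, 0, 0, 0, 0]]
  ]
}}

```text
t: 16.0
tcp_pos: [0.534, -0.0084, 0.1871]
eef_rot: [-3.141, 0.0, 2.175]
ft_force: [-0.1, 0.1, -0.2]
finger_gap: 0.0853
finger_force: 0.0
```

```bash
python3 - <<'E'
from h import *
s=imaging.snapshot("scene");print([j for j in jars(s,.06,30) if j[4]>40 and j[3]]); print([j for j in jars(s) if j[4]>60])
s=imaging.snapshot("top");print([j for j in jars(s,.06,30) if j[4]>40 and j[3]]); print([j for j in jars(s) if j[4]>60])
E
```

```text
[]
[([426.6, 339.3], np.int32(196), 65.1, [426.1, 335.7, 57.9, 59.6, 34.5], 166), ([531.1, 267.1], np.int32(204), 65.2, [531.3, 262.4, 60.6, 58.5, 89.0], 154), ([531.5, -9.9], np.int32(282), 65.6, [531.6, -11.8, 57.8, 58.9, 68.4], 204)]
[([654.8, 188.7], np.int32(348), 127.2, [654.7, 189.3, 60.9, 59.9, 0.4], 261)]
[([536.8, 266.8], np.int32(312), 66.2, [536.9, 266.8, 59.1, 58.6, 1.3], 221), ([434.0, 339.6], np.int32(326), 66.0, [433.7, 338.5, 60.0, 59.1, 33.0], 229)]
```

{"api": "servo_tool", "payload": {
  "commands": [
    [[-0.03, -0.02, -0.9, 0, 0, 0, 0], [0, 0, -0.9, 0, 0, 0, 0], [0, 0, -0.84, 0, 0, 0, 0], [0, 0, 0, 0, 0, 0, 1], [0, 0, 0, 0, 0, 0, 1]]
  ]
}}

```text
t: 16.73
tcp_pos: [0.5353, -0.0068, 0.056]
eef_rot: [3.14, 0.001, 2.18]
ft_force: [0.3, -0.2, -0.1]
finger_gap: 0.0516
finger_force: 0.3
```

{"api": "servo_tool", "payload": {
  "commands": [
    [[0, 0, 0, 0, 0, 0, 1], [0, 0, 0, 0, 0, 0, 1], [0, 0, 0.6, 0, 0, 0, 1], [0, 0, 0.8, 0, 0, 0, 1], [0, 0, 0.9, 0, 0, 0, 1]]
  ]
}}

```text
t: 17.35
tcp_pos: [0.5328, -0.0074, 0.1706]
eef_rot: [-3.141, -0.001, 2.179]
ft_force: [0.6, 0.7, -2.1]
finger_gap: 0.044
finger_force: 72.1
```

{"api": "servo_tool", "payload": {
  "commands": [
    [[0.5, 0.24, 0, 0, 0, 0.8, 1], [0.6, 0.3, 0, 0, 0, 0.8, 1], [0.6, 0.3, 0, 0, 0, 0.8, 1], [0.5, 0.24, 0, 0, 0, 0.7, 1], [0.3, 0.1, 0, 0, 0, 0, 1]]
  ]
}}

```text
t: 17.98
tcp_pos: [0.6596, 0.0523, 0.17]
eef_rot: [3.141, 0.0, 2.613]
ft_force: [0.2, 0.2, -1.6]
finger_gap: 0.0441
finger_force: 72.2
```

```bash
python3 - <<'E'
from h import *
s=imaging.snapshot("scene")
c=s["pixels"][110:290,200:440,::-1]; cv2.imwrite("pics/d1.png",cv2.resize(c,None,fx=3,fy=3))
print(get_obs()["finger_gap"],get_obs()["tcp_pos"])
E
```

```text
0.044354682051479945 [0.66131025 0.052718   0.17014221]
```

View pics/d1.png

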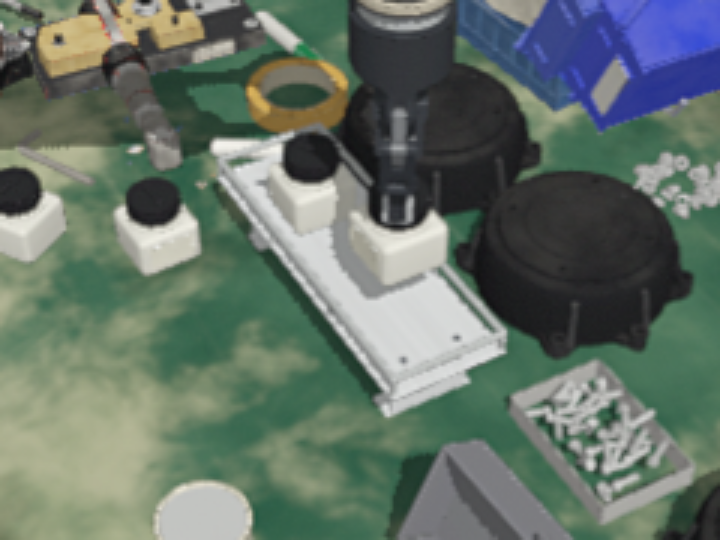

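Jar C stands upright on the shelf at crop (305,180), and D hangs above the near half at (400,235), in line. Set D down, then go to B with the tool lined up to its sides.

{"api": "servo_tool", "payload": {
  "commands": [
    [[-0.06, -0.08, -0.5, 0, 0, 0, 1], [0, 0, -0.5, 0, 0, 0, 1], [0, 0, -0.07, 0, 0, 0, 1], [0, 0, 0, 0, 0, 0, 0.3], [0, 0, 0, 0, 0, 0, 0.1]]
  ]
}}

```text
t: 18.65
tcp_pos: [0.6557, 0.0475, 0.117]
eef_rot: [3.141, 0.001, 2.611]
ft_force: [0.6, 0.2, 0.5]
finger_gap: 0.0755
finger_force: 0.0
```

{"api": "servo_tool", "payload": {
  "commands": [
    [[0, 0, 0, 0, 0, 0, 0.1], [0, 0, 0.7, 0, 0, 0, 0], [0, 0, 0.8, 0, 0, 0, 0], [-0.6, 0.6, 0, 0, 0, 0.8, 0], [-0.5, 0.8, 0, 0, 0, 0.8, 0]]
  ]
}}

```text
t: 19.27
tcp_pos: [0.6006, 0.1175, 0.1925]
eef_rot: [3.141, 0.002, 2.837]
ft_force: [0.6, 1.1, 0.2]
finger_gap: 0.0861
finger_force: 0.0
```

{"api": "servo_tool", "payload": {
  "commands": [
    [[-0.5, 0.9, 0, 0, 0, 0.8, 0], [-0.5, 0.9, 0, 0, 0, 0.8, 0], [-0.4, 0.9, 0, 0, 0, 0.6, 0], [0, 0.26, 0, 0, 0, 0, 0], [0, 0, 0, 0, 0, 0, 0]]
  ]
}}

```text
t: 19.9
tcp_pos: [0.5309, 0.2661, 0.1915]
eef_rot: [-3.141, 0.001, -3.14]
ft_force: [0.4, -1.3, 0.4]
finger_gap: 0.0849
finger_force: 0.0
```

```bash
python3 - <<'E'
from h import *
s=imaging.snapshot("scene");print([j for j in jars(s,.06,30) if j[4]>40 and j[3]]); print([j for j in jars(s) if j[4]>60])
s=imaging.snapshot("top");print([j for j in jars(s,.06,30) if j[4]>40 and j[3]]); print([j for j in jars(s) if j[4]>60])
E
```

```text
[([650.3, 187.9], np.int32(207), 125.2, [650.5, 187.7, 58.4, 60.4, 1.1], 174), ([654.9, 44.4], np.int32(244), 125.4, [653.0, 44.8, 59.1, 61.5, 4.5], 210)]
[([426.5, 337.8], np.int32(187), 65.4, [428.0, 337.3, 59.1, 59.9, 31.9], 165), ([532.6, 266.6], np.int32(204), 65.3, [532.5, 263.8, 59.6, 58.7, 1.3], 160)]
[([657.7, 46.9], np.int32(342), 127.0, [657.8, 45.4, 60.6, 59.6, 2.6], 256), ([655.0, 188.8], np.int32(345), 127.0, [655.0, 189.2, 60.2, 60.4, 89.7], 267)]
[([530.1, 266.7], np.int32(117), 65.8, [517.6, 261.7, 28.1, 55.2, 16.8], 113), ([445.6, 344.1], np.int32(67), 66.8, [455.3, 350.2, 19.9, 58.9, 18.9], 72)]
```

{"api": "servo_tool", "payload": {
  "commands": [
    [[0.05, 0, -0.9, 0, 0, 0.05, 0], [0, 0, -0.9, 0, 0, 0, 0], [0, 0, -0.93, 0, 0, 0, 0], [0, 0, 0, 0, 0, 0, 1], [0, 0, 0, 0, 0, 0, 1]]
  ]
}}

```text
t: 20.62
tcp_pos: [0.5347, 0.2652, 0.0561]
eef_rot: [3.141, 0.002, -3.136]
ft_force: [0.4, 2.7, 2.2]
finger_gap: 0.0518
finger_force: 1.5
```

{"api": "servo_tool", "payload": {
  "commands": [
    [[0, 0, 0, 0, 0, 0, 1], [0, 0, 0, 0, 0, 0, 1], [0, 0, 0.6, 0, 0, 0, 1], [0, 0, 0.8, 0, 0, 0, 1], [0, 0, 0.9, 0, 0, 0, 1]]
  ]
}}

```text
t: 21.25
tcp_pos: [0.532, 0.265, 0.1703]
eef_rot: [-3.14, -0.002, -3.134]
ft_force: [0.1, 0.3, -2.5]
finger_gap: 0.044
finger_force: 72.3
```

{"api": "servo_tool", "payload": {
  "commands": [
    [[-0.1, -0.7, 0, 0, 0, 0, 1], [-0.1, -0.9, 0, 0, 0, 0.1, 1], [-0.1, -0.9, 0, 0, 0, 0.1, 1], [-0.1, -0.9, 0, 0, 0, 0.1, 1], [-0.1, -0.9, 0, 0, 0, 0.1, 1]]
  ]
}}

```text
t: 21.88
tcp_pos: [0.5073, 0.0491, 0.17]
eef_rot: [-3.141, 0.0, -3.077]
ft_force: [0.4, -0.6, -2.8]
finger_gap: 0.0442
finger_force: 72.5
```

{"api": "servo_tool", "payload": {
  "commands": [
    [[0, -0.9, 0, 0, 0, 0.1, 1], [0, -0.9, 0, 0, 0, 0, 1], [0, -0.9, 0, 0, 0, 0, 1], [0, -0.9, 0, 0, 0, 0, 1], [0, -0.9, 0, 0, 0, 0, 1]]
  ]
}}

```text
t: 22.5
tcp_pos: [0.5075, -0.1758, 0.1701]
eef_rot: [-3.141, 0.0, -3.064]
ft_force: [0.3, 0.2, -2.2]
finger_gap: 0.0444
finger_force: 72.5
```

{"api": "servo_tool", "payload": {
  "commands": [
    [[0, -0.9, 0, 0, 0, 0, 1], [0.1, -0.9, 0, 0, 0, 0, 1], [0.1, -0.9, 0, 0, 0, 0, 1], [0.12, -0.9, 0, 0, 0, 0, 1], [0, -0.25, 0, 0, 0, 0, 1]]
  ]
}}

```text
t: 23.12
tcp_pos: [0.5239, -0.3698, 0.1701]
eef_rot: [-3.14, 0.0, -3.066]
ft_force: [0.6, -0.1, -2.7]
finger_gap: 0.0441
finger_force: 72.5
```

{"api": "servo_tool", "payload": {
  "commands": [
    [[0, 0, -0.3, 0, 0, 0, 1], [0, 0, -0.3, 0, 0, 0, 1], [0, 0, 0, 0, 0, 0, 1], [0, 0, 0, 0, 0, 0, 1]]
  ]
}}

```text
t: 23.62
tcp_pos: [0.5241, -0.3658, 0.1394]
eef_rot: [3.141, -0.001, -3.063]
ft_force: [-0.3, 0.4, -2.3]
finger_gap: 0.0441
finger_force: 72.5
```

```bash
python3 - <<'E'
from h import *
s=imaging.snapshot("scene"); X=cloud(s); hsv=cv2.cvtColor(s["pixels"],cv2.COLOR_RGB2HSV); T=get_obs()["tcp_pos"]; print(T)
c=s["pixels"][240:440,270:490,::-1]; cv2.imwrite("pics/b1.png",cv2.resize(c,None,fx=3,fy=3))
m=(hsv[...,1]<60)&(hsv[...,2]>150)&(np.hypot(X[...,0]-T[0],X[...,1]-T[1])<.06)&(X[...,2]>T[2]-.06)&(X[...,2]<T[2]+.03)
P=X[m];print(m.sum(),P.min(0),P.max(0));Q=P[P[:,2]>T[2]-.020];print(rect(Q))
E
```

```text
[ 0.52451969 -0.36636029  0.14001046]
641 [ 0.48935175 -0.3979875   0.08760463] [ 0.55393554 -0.3397727   0.16604263]
[507.2, -373.2, 37.6, 66.6, 31.8]
```

View pics/b1.png

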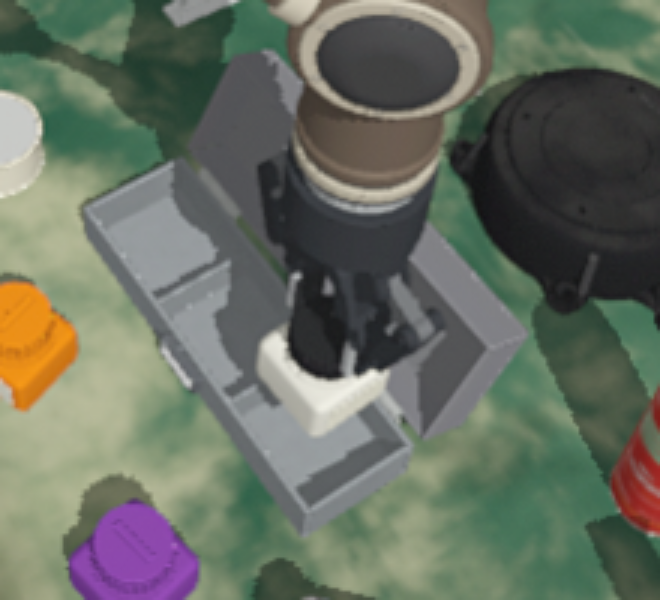

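Jar B hangs over the right pocket (crop (325,375)), square with the case. Lower it.

{"api": "servo_tool", "payload": {
  "commands": [
    [[0, -0.07, -0.4, 0, 0, 0, 1], [0, 0, -0.4, 0, 0, 0, 1], [0, 0, -0.4, 0, 0, 0, 1], [0, 0, -0.38, 0, 0, 0, 1], [0, 0, 0, 0, 0, 0, 1]]
  ]
}}

```text
t: 24.3
tcp_pos: [0.5239, -0.3683, 0.0606]
eef_rot: [3.136, -0.002, -3.065]
ft_force: [-1.1, 3.7, 5.2]
finger_gap: 0.0441
finger_force: 83.2
```

{"api": "servo_tool", "payload": {
  "commands": [
    [[0, 0, 0, 0, 0, 0, 0.2], [0, 0, 0, 0, 0, 0, 0.2], [0, 0, 0.5, 0, 0, 0, 0.2], [0, 0, 0.8, 0, 0, 0, 0.2], [0, 0, 0.9, 0, 0, 0, 0.2]]
  ]
}}

```text
t: 24.92
tcp_pos: [0.5236, -0.3704, 0.1708]
eef_rot: [3.141, -0.001, -3.064]
ft_force: [0.7, -0.4, -0.1]
finger_gap: 0.0685
finger_force: 0.0
```

{"api": "servo_tool", "payload": {
  "commands": [
    [[-0.2, 0.9, 0, 0, 0, 0, 0], [-0.2, 0.95, 0, 0, 0, 0.4, 0], [-0.2, 0.95, 0, 0, 0, 0.4, 0], [-0.2, 0.95, 0, 0, 0, 0.4, 0], [-0.2, 0.95, 0, 0, 0, 0.4, 0]]
  ]
}}

```text
t: 25.55
tcp_pos: [0.474, -0.1344, 0.171]
eef_rot: [-3.141, 0.001, -2.84]
ft_force: [0.8, 1.0, 0.8]
finger_gap: 0.0852
finger_force: 0.0
```

{"api": "servo_tool", "payload": {
  "commands": [
    [[-0.2, 0.95, 0, 0, 0, 0.4, 0], [-0.2, 0.95, 0, 0, 0, 0.4, 0], [-0.2, 0.95, 0, 0, 0, 0.4, 0], [-0.2, 0.95, 0, 0, 0, 0.4, 0], [-0.1, 0.95, 0, 0, 0, 0.44, 0]]
  ]
}}

```text
t: 26.18
tcp_pos: [0.4289, 0.1033, 0.171]
eef_rot: [-3.141, 0.001, -2.554]
ft_force: [0.4, -0.5, -1.2]
finger_gap: 0.0855
finger_force: 0.0
```

```bash
python3 - <<'E'
from h import *
s=imaging.snapshot("top");print([j for j in jars(s,.004,30) if j[4]>40 and j[3]]); print([j for j in jars(s,.06) if j[4]>60])
s=imaging.snapshot("scene");print([j for j in jars(s,.004,30) if j[4]>40 and j[3]])
E
```

```text
[([527.3, -373.3], np.int32(322), 70.5, [530.9, -379.2, 94.1, 73.5, 9.4], 340), ([411.5, 340.2], np.int32(299), 66.4, [410.8, 339.4, 59.7, 57.6, 33.9], 161)]
[([658.0, 46.2], np.int32(341), 127.0, [658.2, 45.6, 60.2, 59.4, 1.7], 265), ([654.7, 188.0], np.int32(343), 126.9, [655.2, 189.4, 60.3, 60.1, 89.2], 252)]
[([404.2, 340.2], np.int32(163), 65.4, [393.2, 328.6, 32.8, 56.4, 48.7], 83), ([522.1, -373.7], np.int32(505), 70.1, [525.8, -380.0, 91.6, 70.6, 3.5], 492)]
```

Jar A has been knocked to about (408,340). Measure it again before gripping.

```bash
python3 - <<'E'
from h import *
for n in("top","scene"):
    s=imaging.snapshot(n);print([j for j in jars(s,0,30) if j[3] and j[0][1]>250])
print(get_obs()["tcp_pos"],get_obs()["eef_rot"])
E
```

```text
[([459.3, 623.2], np.int32(80), 64.6, [444.5, 609.0, 53.4, 35.8, 52.2], 23), ([411.2, 340.7], np.int32(323), 66.4, [410.8, 339.7, 59.6, 59.3, 32.7], 218), ([380.1, 617.8], np.int32(119), 65.4, [404.5, 588.7, 35.7, 9.4, 31.0], 23)]
[([411.8, 590.4], np.int32(167), 63.2, [411.6, 577.0, 48.1, 59.6, 84.9], 30), ([404.0, 340.8], np.int32(183), 65.5, [393.9, 327.3, 37.3, 62.0, 50.7], 138)]
[0.42924492 0.10254738 0.17089455] [-3.14071332e+00  3.77076914e-04 -2.55373489e+00]
```

{"api": "servo_tool", "payload": {
  "commands": [
    [[-0.08, 0.95, 0, 0, 0, 0, 0], [-0.08, 0.95, 0, 0, 0, 0, 0], [-0.08, 0.95, 0, 0, 0, 0, 0], [-0.08, 0.95, 0, 0, 0, 0, 0], [-0.08, 0.9, 0, 0, 0, 0, 0]]
  ]
}}

```text
t: 27.0
tcp_pos: [0.4103, 0.3372, 0.1708]
eef_rot: [-3.141, 0.001, -2.558]
ft_force: [-0.1, -0.9, -0.2]
finger_gap: 0.0855
finger_force: 0.0
```

{"api": "servo_tool", "payload": {
  "commands": [
    [[0, 0, -0.7, 0, 0, 0, 0], [0, 0, 0, 0, 0, 0, 0]]
  ]
}}

```text
t: 27.25
tcp_pos: [0.4076, 0.3347, 0.133]
eef_rot: [-3.141, -0.007, -2.557]
ft_force: [-0.2, -0.5, 0.2]
finger_gap: 0.0852
finger_force: 0.0
```

{"api": "servo_tool", "payload": {
  "commands": [
    [[0, 0.08, -0.75, 0, 0, 0, 0], [0, 0, -0.8, 0, 0, 0, 0], [0, 0, 0, 0, 0, 0, 1], [0, 0, 0, 0, 0, 0, 1], [0, 0, 0, 0, 0, 0, 1]]
  ]
}}

```text
t: 27.88
tcp_pos: [0.4107, 0.342, 0.061]
eef_rot: [3.141, 0.004, -2.557]
ft_force: [-1.6, -0.6, 2.9]
finger_gap: 0.0432
finger_force: 70.5
```

{"api": "servo_tool", "payload": {
  "commands": [
    [[0, 0, 0, 0, 0, 0, 1], [0, 0, 0, 0, 0, 0, 1], [0, 0, 0.6, 0, 0, 0, 1], [0, 0, 0.8, 0, 0, 0, 1], [0, 0, 0.9, 0, 0, 0, 1]]
  ]
}}

```text
t: 28.5
tcp_pos: [0.4085, 0.3404, 0.1741]
eef_rot: [-3.141, -0.001, -2.556]
ft_force: [0.8, 0.2, -3.1]
finger_gap: 0.0427
finger_force: 71.6
```

{"api": "servo_tool", "payload": {
  "commands": [
    [[0.2, -0.7, 0, 0, 0, -0.4, 1], [0.2, -0.9, 0, 0, 0, -0.4, 1], [0.2, -0.9, 0, 0, 0, -0.4, 1], [0.2, -0.9, 0, 0, 0, -0.4, 1], [0.2, -0.9, 0, 0, 0, -0.4, 1]]
  ]
}}

```text
t: 29.12
tcp_pos: [0.4592, 0.1244, 0.1737]
eef_rot: [-3.141, 0.001, -2.837]
ft_force: [0.9, 0.1, -3.1]
finger_gap: 0.043
finger_force: 71.7
```

{"api": "servo_tool", "payload": {
  "commands": [
    [[0.2, -0.9, 0, 0, 0, -0.4, 1], [0.2, -0.9, 0, 0, 0, -0.4, 1], [0.2, -0.9, 0, 0, 0, -0.4, 1], [0.2, -0.9, 0, 0, 0, -0.4, 1], [0.1, -0.9, 0, 0, 0, 0, 1]]
  ]
}}

```text
t: 29.75
tcp_pos: [0.5044, -0.1007, 0.1738]
eef_rot: [-3.141, 0.001, -3.059]
ft_force: [0.5, -0.0, -3.2]
finger_gap: 0.043
finger_force: 71.6
```

{"api": "servo_tool", "payload": {
  "commands": [
    [[0.06, -0.95, 0, 0, 0, 0, 1], [0.06, -0.95, 0, 0, 0, 0, 1], [0, 0, -0.4, 0, 0, 0, 1], [0, 0, -0.4, 0, 0, 0, 1], [0, 0, 0, 0, 0, 0, 1]]
  ]
}}

```text
t: 30.38
tcp_pos: [0.508, -0.1934, 0.1315]
eef_rot: [3.139, -0.004, -3.059]
ft_force: [0.7, -0.1, -3.2]
finger_gap: 0.0431
finger_force: 72.0
```

```bash
python3 - <<'E'
from h import *
s=imaging.snapshot("scene"); print(get_obs()["tcp_pos"])
c=s["pixels"][240:440,270:490,::-1]; cv2.imwrite("pics/a2.png",cv2.resize(c,None,fx=3,fy=3))
E
```

```text
[ 0.5092127  -0.19370963  0.13277275]
```

View pics/a2.png

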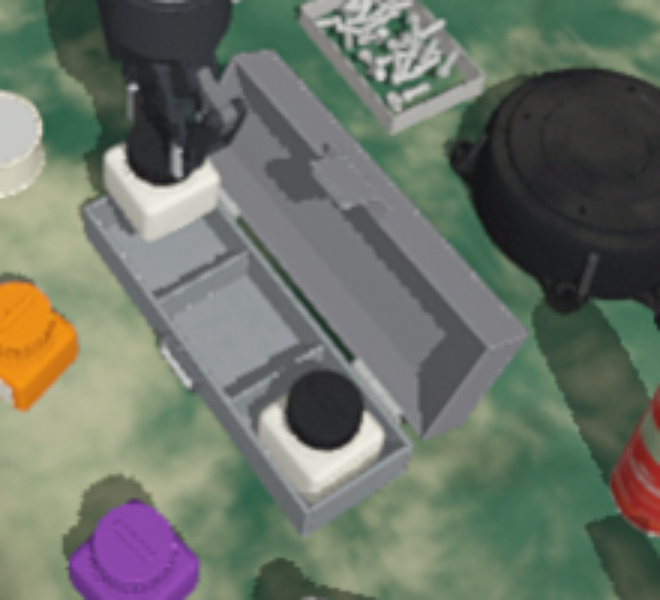

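Jar B stands flat in the right pocket (crop (322,440)), and A hangs over the left pocket at (160,190), square with it. Lower A and release it.

{"api": "servo_tool", "payload": {
  "commands": [
    [[0.03, -0.07, -0.4, 0, 0, 0, 1], [0, 0, -0.4, 0, 0, 0, 1], [0, 0, -0.4, 0, 0, 0, 1], [0, 0, -0.14, 0, 0, 0, 1], [0, 0, 0, 0, 0, 0, 1]]
  ]
}}

```text
t: 31.05
tcp_pos: [0.512, -0.1975, 0.0668]
eef_rot: [-3.141, 0.0, -3.058]
ft_force: [0.1, -0.7, -3.3]
finger_gap: 0.0427
finger_force: 72.0
```

{"api": "servo_tool", "payload": {
  "commands": [
    [[0, 0, 0, 0, 0, 0, 0.2], [0, 0, 0, 0, 0, 0, 0.2], [0, 0, 0.5, 0, 0, 0, 0.2], [0, 0, 0.8, 0, 0, 0, 0.2], [0, 0, 0.9, 0, 0, 0, 0.2]]
  ]
}}

```text
t: 31.68
tcp_pos: [0.5117, -0.1975, 0.1779]
eef_rot: [-3.141, 0.0, -3.059]
ft_force: [0.7, -0.5, 0.5]
finger_gap: 0.0682
finger_force: 0.0
```

{"api": "servo_tool", "payload": {
  "commands": [
    [[-0.5, 0.8, 0, 0, 0, 0, 1], [-0.5, 0.8, 0, 0, 0, 0, 1], [-0.5, 0.8, 0, 0, 0, 0, 1], [0, 0, 0, 0, 0, 0, 1]]
  ]
}}

```text
t: 32.17
tcp_pos: [0.435, -0.0754, 0.1767]
eef_rot: [3.141, -0.0, -3.056]
ft_force: [1.1, 0.3, -0.5]
finger_gap: 0.0002
finger_force: 0.0
```

```bash
python3 - <<'E'
from h import *
for n in("top","scene"):
    s=imaging.snapshot(n);print([j for j in jars(s,.004,30) if j[3] and j[4]>40]);print([j for j in jars(s,.06,30) if j[3] and j[4]>40])
    X=cloud(s).reshape(-1,3); a=np.radians(4.4);u=np.array([np.cos(a),np.sin(a)]);v=np.array([-u[1],u[0]])
    d=(X[:,:2]-[.517,-.284]); L=np.c_[d@u,d@v,X[:,2]]
    Q=L[(abs(L[:,1])<.1)&(L[:,0]>.03)&(L[:,0]<.16)&(L[:,2]>.085)]
    print("lid top z",Q[:,2].max(),"at x",Q[Q[:,2]>Q[:,2].max()-.004][:,0].min(),Q[Q[:,2]>Q[:,2].max()-.004][:,0].max())
    for z in(.09,.11,.13): 
        q=Q[abs(Q[:,2]-z)<.005]; print(z,np.percentile(q[:,0],[2,98]) if len(q) else None)
E
```

```text
[([528.1, -373.2], np.int32(324), 70.5, [531.3, -380.5, 92.9, 73.7, 4.2], 358), ([513.0, -196.3], np.int32(309), 70.5, [514.9, -189.2, 93.9, 72.6, 6.0], 340)]
[([657.9, 46.2], np.int32(338), 127.0, [657.5, 46.3, 59.1, 60.2, 89.3], 267), ([654.6, 188.5], np.int32(348), 127.0, [654.5, 189.4, 59.9, 60.7, 1.5], 264)]
lid top z 0.15632330897998462 at x 0.06353020585629843 0.0684266650923736
0.09 None
0.11 [0.10049301 0.11978988]
0.13 [0.08374423 0.09565732]
[([507.8, -197.9], np.int32(386), 69.2, [510.7, -191.1, 91.7, 74.5, 5.8], 365), ([521.9, -373.1], np.int32(505), 70.2, [526.3, -380.0, 91.2, 71.6, 2.6], 490)]
[([648.8, 188.3], np.int32(209), 125.2, [650.0, 185.7, 56.5, 59.8, 88.0], 175), ([655.4, 43.7], np.int32(250), 125.5, [653.4, 45.0, 59.1, 61.4, 3.1], 204)]
lid top z 0.14912153887656351 at x 0.057541027518791844 0.06901899505115927
0.09 None
0.11 [0.09935035 0.11608213]
0.13 [0.0797178  0.08956778]
```

All four jars stand right: caps at 70 mm in the case and 127 mm on the shelf. Next, reach behind the lid with the fingers shut and tip it forward.

{"api": "servo_tool", "payload": {
  "commands": [
    [[0, 0, 0.9, 0, 0, 0, 1], [0.8, -0.66, 0, 0, 0, 0, 1], [0.8, -0.66, 0, 0, 0, 0, 1], [0.8, -0.66, 0, 0, 0, 0, 1], [0.8, -0.66, 0, 0, 0, 0, 1]]
  ]
}}

```text
t: 32.9
tcp_pos: [0.599, -0.2125, 0.2218]
eef_rot: [-3.14, 0.002, -3.06]
ft_force: [-0.4, 0.5, 1.2]
finger_gap: -0.0001
finger_force: 0.0
```

{"api": "servo_tool", "payload": {
  "commands": [
    [[0.8, -0.66, 0, 0, 0, 0, 1], [0.8, -0.66, 0, 0, 0, 0, 1], [0, 0, 0, 0, 0, 0, 1]]
  ]
}}

```text
t: 33.28
tcp_pos: [0.6788, -0.2797, 0.2193]
eef_rot: [-3.14, 0.001, -3.062]
ft_force: [-0.4, 0.6, 0.0]
finger_gap: 0.0001
finger_force: 0.0
```

{"api": "servo_tool", "payload": {
  "commands": [
    [[0, 0, -0.75, 0, 0, 0, 1], [0, 0, -0.75, 0, 0, 0, 1], [0, 0, -0.6, 0, 0, 0, 1], [-0.4, 0, 0, 0, 0, 0, 1], [-0.4, 0, 0, 0, 0, 0, 1]]
  ]
}}

```text
t: 33.9
tcp_pos: [0.6355, -0.2755, 0.1155]
eef_rot: [3.141, -0.001, -3.059]
ft_force: [-0.6, -0.8, 1.0]
finger_gap: 0.0001
finger_force: 0.0
```

{"api": "servo_tool", "payload": {
  "commands": [
    [[-0.3, 0, 0, 0, 0, 0, 1], [-0.3, 0, 0.05, 0, 0, 0, 1], [-0.3, 0, 0.05, 0, 0, 0, 1], [-0.3, 0, 0.05, 0, 0, 0, 1]]
  ]
}}

```text
t: 34.4
tcp_pos: [0.5871, -0.2789, 0.1344]
eef_rot: [-3.13, 0.025, -3.06]
ft_force: [8.3, 1.4, 22.0]
finger_gap: 0.0003
finger_force: 10.5
```

{"api": "servo_tool", "payload": {
  "commands": [
    [[-0.3, 0, 0.05, 0, 0, 0, 1], [-0.3, 0, 0.05, 0, 0, 0, 1], [-0.3, 0, 0.05, 0, 0, 0, 1], [0, 0, 0, 0, 0, 0, 1]]
  ]
}}

```text
t: 34.9
tcp_pos: [0.5316, -0.277, 0.1341]
eef_rot: [-3.138, 0.002, -3.059]
ft_force: [-4.2, -0.7, 15.5]
finger_gap: -0.0
finger_force: 7.7
```

```bash
python3 - <<'E'
from h import *
s=imaging.snapshot("scene")
c=s["pixels"][200:440,240:520,::-1]; cv2.imwrite("pics/l1.png",cv2.resize(c,None,fx=2.5,fy=2.5)); print(get_obs()["ft_force"])
E
```

```text
[-3.13277234  0.38387727 14.34615182]
```

View pics/l1.png

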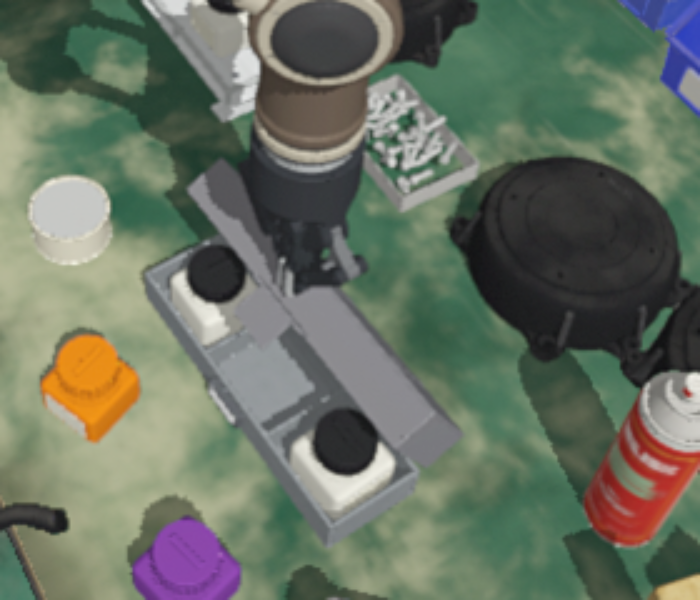

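The lid now leans forward over the jars (crop (330,320)), with the fingertips on its outer face. Lift off and see whether it sinks.

{"api": "servo_tool", "payload": {
  "commands": [
    [[-0.4, 0, 0, 0, 0, 0, 1], [-0.4, 0, 0.3, 0, 0, 0, 1], [-0.4, 0, 0.3, 0, 0, 0, 1], [-0.2, 0, 0.5, 0, 0, 0, 1], [0, 0, 0, 0, 0, 0, 1]]
  ]
}}

```text
t: 35.58
tcp_pos: [0.4622, -0.2759, 0.1873]
eef_rot: [-3.14, 0.002, -3.059]
ft_force: [0.5, 0.5, -0.1]
finger_gap: 0.0002
finger_force: 0.0
```

{"api": "servo_tool", "payload": {
  "commands": [
    [[0, 0, 0, 0, 0, 0, 1], [0, 0, 0, 0, 0, 0, 1], [0, 0, 0, 0, 0, 0, 1], [0, 0, 0, 0, 0, 0, 1], [0, 0, 0, 0, 0, 0, 1]]
  ]
}}

```text
t: 36.2
tcp_pos: [0.4616, -0.2754, 0.186]
eef_rot: [3.141, -0.0, -3.059]
ft_force: [-0.0, -0.4, 0.1]
finger_gap: -0.0001
finger_force: 0.0
```

{"api": "servo_tool", "payload": {
  "commands": [
    [[0, 0, 0, 0, 0, 0, 1], [0, 0, 0, 0, 0, 0, 1], [0, 0, 0, 0, 0, 0, 1], [0, 0, 0, 0, 0, 0, 1], [0, 0, 0, 0, 0, 0, 1]]
  ]
}}

```text
t: 36.83
tcp_pos: [0.4616, -0.2755, 0.1863]
eef_rot: [-3.142, 0.0, -3.059]
ft_force: [0.2, -0.3, -0.1]
finger_gap: 0.0001
finger_force: 0.0
```

```bash
cat > lid.py <<'E'
from h import *
for n in("top","scene"):
    s=imaging.snapshot(n); X=cloud(s).reshape(-1,3); a=np.radians(4.4);u=np.array([np.cos(a),np.sin(a)]);v=np.array([-u[1],u[0]])
    d=(X[:,:2]-[.517,-.284]); L=np.c_[d@u,d@v,X[:,2]]
    for y in(-.11,.11):
        Q=L[(abs(L[:,1]-y)<.02)&(L[:,0]>-.035)&(L[:,0]<.03)&(L[:,2]>.072)&(L[:,2]<.15)]
        if len(Q)>20: k=np.polyfit(Q[:,0],Q[:,2],1); print(n,y,len(Q),"slope",k[0].round(3),"z at x=-34",np.polyval(k,-.0345).round(4))
E
python3 lid.py
```

```text
top -0.11 153 slope 0.69 z at x=-34 0.0965
top 0.11 289 slope 1.026 z at x=-34 0.0788
scene -0.11 528 slope 0.994 z at x=-34 0.0816
```

{"api": "servo_tool", "payload": {
  "commands": [
    [[0, 0, 0, 0, 0, 0, 1], [0, 0, 0, 0, 0, 0, 1], [0, 0, 0, 0, 0, 0, 1], [0, 0, 0, 0, 0, 0, 1], [0, 0, 0, 0, 0, 0, 1]]
  ]
}}

```text
t: 37.55
tcp_pos: [0.4616, -0.2755, 0.1863]
eef_rot: [-3.142, -0.0, -3.059]
ft_force: [0.1, -0.6, 0.1]
finger_gap: 0.0005
finger_force: 0.0
```

{"api": "servo_tool", "payload": {
  "commands": [
    [[0, 0, 0, 0, 0, 0, 1], [0, 0, 0, 0, 0, 0, 1], [0, 0, 0, 0, 0, 0, 1], [0, 0, 0, 0, 0, 0, 1], [0, 0, 0, 0, 0, 0, 1]]
  ]
}}

```text
t: 38.17
tcp_pos: [0.4616, -0.2754, 0.1863]
eef_rot: [3.142, -0.0, -3.059]
ft_force: [-0.1, -0.6, -2.3]
finger_gap: -0.0001
finger_force: 0.0
```

```bash
python3 lid.py; python3 - <<'E'
from h import *
s=imaging.snapshot("scene")
c=s["pixels"][200:440,240:520,::-1]; cv2.imwrite("pics/l2.png",cv2.resize(c,None,fx=2.5,fy=2.5))
E
```

```text
top -0.11 156 slope 0.54 z at x=-34 0.1041
top 0.11 288 slope 0.983 z at x=-34 0.0813
scene -0.11 523 slope 0.944 z at x=-34 0.0844
```

View pics/l2.png

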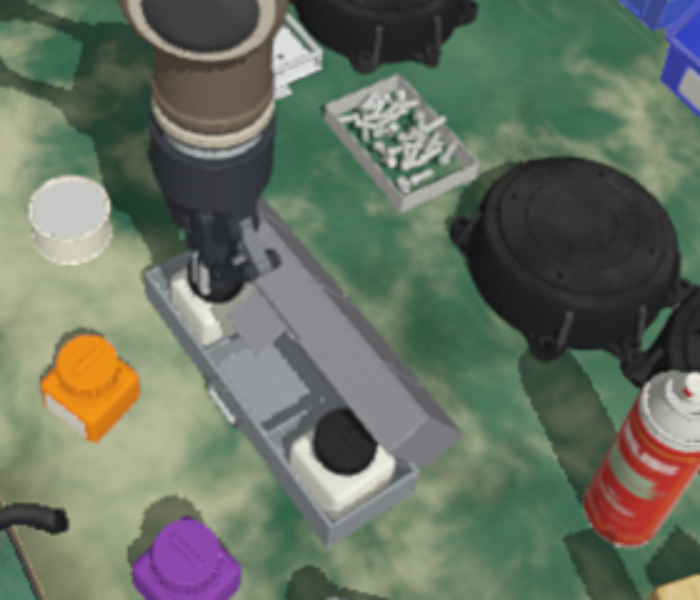

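The lid has sunk somewhat (crop (340,330)) and clears both caps. Help it down with the fingertips, following its arc.

{"api": "servo_tool", "payload": {
  "commands": [
    [[0.8, -0.05, 0, 0, 0, 0, 1], [0.65, -0.05, 0, 0, 0, 0, 1], [0, 0, -0.6, 0, 0, 0, 1], [0, 0, -0.4, 0, 0, 0, 1], [-0.1, 0, -0.2, 0, 0, 0, 1]]
  ]
}}

```text
t: 38.95
tcp_pos: [0.5327, -0.2807, 0.1363]
eef_rot: [3.141, 0.005, -3.059]
ft_force: [-16.6, 15.9, 71.8]
finger_gap: 0.0003
finger_force: 32.7
```

{"api": "servo_tool", "payload": {
  "commands": [
    [[-0.12, 0, -0.1, 0, 0, 0, 1], [-0.12, 0, -0.1, 0, 0, 0, 1], [-0.12, 0, -0.1, 0, 0, 0, 1], [-0.12, 0, -0.1, 0, 0, 0, 1], [0, 0, 0, 0, 0, 0, 1]]
  ]
}}

```text
t: 39.58
tcp_pos: [0.4918, -0.2836, 0.1175]
eef_rot: [3.141, -0.032, -3.052]
ft_force: [-52.4, -1.3, 68.0]
finger_gap: 0.0001
finger_force: 41.4
```

```bash
python3 lid.py
```

```text
top 0.11 499 slope -0.064 z at x=-34 0.1109
scene -0.11 771 slope -0.039 z at x=-34 0.1075
scene 0.11 316 slope 0.835 z at x=-34 0.0971
```

{"api": "servo_tool", "payload": {
  "commands": [
    [[0, 0, 0.3, 0, 0, 0, 1], [-0.4, 0, 0.9, 0, 0, 0, 1], [-0.8, 0.3, 0.6, 0, 0, 0, 1], [-0.5, 0.5, 0, 0, 0, 0, 1], [0, 0, 0, 0, 0, 0, 1]]
  ]
}}

```text
t: 40.3
tcp_pos: [0.4176, -0.2388, 0.1958]
eef_rot: [3.14, -0.002, -3.059]
ft_force: [-0.8, -1.0, -0.4]
finger_gap: -0.0001
finger_force: 0.0
```

{"api": "servo_tool", "payload": {
  "commands": [
    [[0, 0.8, 0, 0, 0, 0, 1], [0, 0.8, 0, 0, 0, 0, 1], [0, 0.8, 0, 0, 0, 0, 1], [0, 0, 0, 0, 0, 0, 1]]
  ]
}}

```text
t: 40.8
tcp_pos: [0.42, -0.1187, 0.1957]
eef_rot: [3.141, -0.001, -3.055]
ft_force: [-0.0, -0.7, -0.1]
finger_gap: -0.0007
finger_force: 0.0
```

```bash
python3 lid.py; python3 - <<'E'
from h import *
s=imaging.snapshot("scene")
c=s["pixels"][200:440,240:520,::-1]; cv2.imwrite("pics/l3.png",cv2.resize(c,None,fx=2.5,fy=2.5))
E
```

```text
top -0.11 484 slope -0.148 z at x=-34 0.094
top 0.11 489 slope -0.138 z at x=-34 0.0936
scene -0.11 709 slope -0.115 z at x=-34 0.0902
scene 0.11 468 slope -0.108 z at x=-34 0.0893
```

View pics/l3.png

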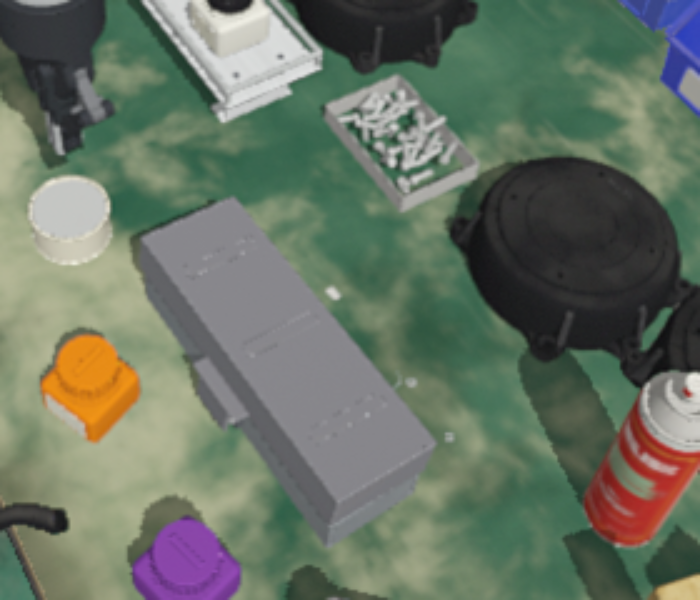

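The lid is down and rests on its catch (front tab at crop (220,390)). Press gently at lid_front.

{"api": "servo_tool", "payload": {
  "commands": [
    [[0.3, -0.8, 0, 0, 0, 0, 1], [0.3, -0.85, 0, 0, 0, 0, 1], [0.3, -0.85, 0, 0, 0, 0, 1], [0.35, -0.85, -0.5, 0, 0, 0, 1], [0, 0, -0.8, 0, 0, 0, 1]]
  ]
}}

```text
t: 41.58
tcp_pos: [0.4855, -0.2944, 0.1324]
eef_rot: [-3.136, 0.006, -3.063]
ft_force: [-0.1, 0.1, 0.4]
finger_gap: -0.0003
finger_force: 0.0
```

{"api": "servo_tool", "payload": {
  "commands": [
    [[0, 0, -0.6, 0, 0, 0, 1], [0, 0, -0.1, 0, 0, 0, 1], [0, 0, 0, 0, 0, 0, 1]]
  ]
}}

```text
t: 41.95
tcp_pos: [0.4827, -0.2889, 0.0964]
eef_rot: [-3.141, 0.0, -3.06]
ft_force: [0.6, 0.8, 0.9]
finger_gap: -0.0001
finger_force: 0.0
```

{"api": "servo_tool", "payload": {
  "commands": [
    [[0, 0, -0.08, 0, 0, 0, 1], [0, 0, -0.08, 0, 0, 0, 1], [0, 0, -0.08, 0, 0, 0, 1], [0, 0, 0, 0, 0, 0, 1]]
  ]
}}

```text
t: 42.45
tcp_pos: [0.4823, -0.2885, 0.0853]
eef_rot: [-3.14, -0.001, -3.058]
ft_force: [-2.9, -0.9, 3.2]
finger_gap: 0.0002
finger_force: 2.0
```

```bash
python3 lid.py
```

```text
top -0.11 51 slope -0.144 z at x=-34 0.0908
top 0.11 505 slope -0.041 z at x=-34 0.0852
scene -0.11 723 slope -0.048 z at x=-34 0.0849
scene 0.11 169 slope -0.043 z at x=-34 0.0841
```

Going down further; it needs about 4 mm more.

{"api": "servo_tool", "payload": {
  "commands": [
    [[0, 0, -0.06, 0, 0, 0, 1], [0, 0, -0.06, 0, 0, 0, 1], [0, 0, -0.04, 0, 0, 0, 1], [0, 0, 0, 0, 0, 0, 1]]
  ]
}}

```text
t: 43.05
tcp_pos: [0.4833, -0.2882, 0.0807]
eef_rot: [3.141, -0.0, -3.058]
ft_force: [-9.0, 5.4, 26.6]
finger_gap: 0.0002
finger_force: 13.2
```

```bash
python3 lid.py
```

```text
top -0.11 51 slope -0.076 z at x=-34 0.0864
top 0.11 497 slope 0.006 z at x=-34 0.0812
scene -0.11 735 slope -0.0 z at x=-34 0.0811
scene 0.11 187 slope 0.015 z at x=-34 0.0801
```

Slope is now zero and the TCP is at 81 mm with 27 N, so it has shut. Retreat and check everything.

{"api": "servo_tool", "payload": {
  "commands": [
    [[0, 0, 0.5, 0, 0, 0, 1], [0, 0, 0.9, 0, 0, 0, 1], [0, 0, 0.9, 0, 0, 0, 1], [-0.6, 0.6, 0, 0, 0, 0, 1], [-0.6, 0.8, 0, 0, 0, 0, 1]]
  ]
}}

```text
t: 43.78
tcp_pos: [0.4231, -0.2177, 0.192]
eef_rot: [-3.141, 0.003, -3.06]
ft_force: [0.3, 1.2, 0.4]
finger_gap: -0.0003
finger_force: 0.0
```

{"api": "servo_tool", "payload": {
  "commands": [
    [[0, 0.9, 0, 0, 0, 0, 1], [0, 0.9, 0, 0, 0, 0, 1], [0, 0, 0, 0, 0, 0, 1], [0, 0, 0, 0, 0, 0, 1]]
  ]
}}

```text
t: 44.28
tcp_pos: [0.4231, -0.1281, 0.1913]
eef_rot: [-3.141, 0.001, -3.058]
ft_force: [-0.2, 0.4, 0.5]
finger_gap: -0.0004
finger_force: 0.0
```

```bash
python3 lid.py; python3 - <<'E'
from h import *
for n in("top","scene"):
    s=imaging.snapshot(n); print([j for j in jars(s,.06,30) if j[3] and j[4]>40])
cv2.imwrite("pics/final.png",s["pixels"][:,:,::-1])
E
```

```text
top -0.11 476 slope -0.004 z at x=-34 0.0814
top 0.11 413 slope 0.0 z at x=-34 0.0814
scene -0.11 731 slope 0.005 z at x=-34 0.081
scene 0.11 483 slope -0.003 z at x=-34 0.0804
[([658.3, 45.8], np.int32(341), 126.7, [658.2, 45.6, 60.4, 59.7, 1.8], 260), ([654.7, 188.7], np.int32(347), 127.2, [654.9, 189.3, 60.2, 60.2, 89.9], 254)]
[([649.8, 187.1], np.int32(205), 125.4, [650.8, 184.5, 59.2, 58.5, 88.4], 174), ([653.7, 45.1], np.int32(249), 125.3, [653.4, 45.0, 57.7, 62.8, 5.7], 199)]
```

View pics/final.png

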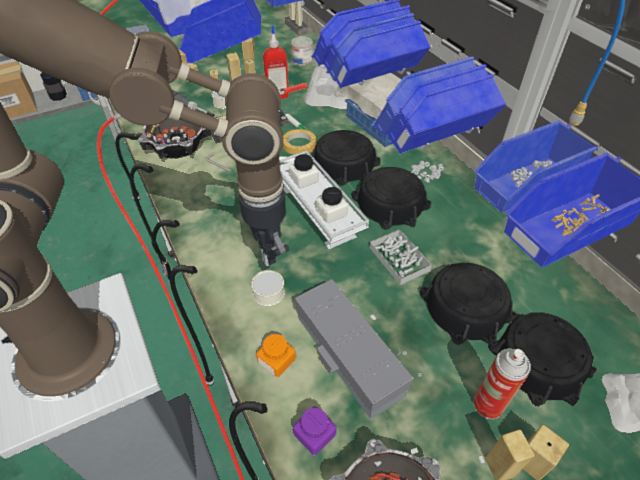

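The lid is shut flat (350,345). Both loose jars stand on the shelf at (303,170) and (331,203), the tin (268,288) and tray (400,255) have not moved, and the arm is clear.

```bash
python3 -c "
from bench import order
print(order.hand_in())"
```

```text
the job is handed in; nothing more can be done
None
```

The job is handed in (no verdict came back): both tight jars are in the case with the lid measured shut flat, both loose jars stand on the shelf inside the rail, and the tin and tray look unmoved.

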